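Take a tested board off its locating pins and rack it upright

TASK

The green circuit board in the test fixture has passed. Swing the fixture's hold-down arm by its red knob a good quarter turn, clear of the board, lift the board straight up off its two locating pins, keeping it level and not forcing it until it is free so that it does not cock and jam, and lean it on the sloping inspection stand, bottom edge on the ledge and bare end up, and let go. Then take it again by that upper bare end and stand it upright, bare end up, fully down in the empty middle slot of the board rack, without dropping it or disturbing the other things on the bench; leave the hold-down swung clear.

Things in the scene. Friction and masses are not known exactly. Their poses are not given: they have to be found in the camera images.
- holddown (a joint): angle of the fixture's hold-down arm, rad: 0 = over the board, along its middle line; grows as the arm swings level, counter-clockwise seen from above, about an upright post, up to 1.9; past 1.2 it is clear of the board. Light friction (about 1.5 N at the knob); it stays where it is left. Its rubber foot clears the board's top by 1 mm
- holddown_knob (a point): middle of the upright red cylindrical knob (diameter 16, 34 tall) near the end of the hold-down arm, 50 mm from the arm's turning axis; the knob stands on the arm's flat bar (18 wide, 6 thick), whose top lies 17 below this point
- holddown_pivot (a point): point on the hold-down arm's upright turning axis, at the height of the knob's middle, 82 from the seated board's centre; z up, x points from the board to the post (as the seated board's x). The post's dark hub (diameter 18) ends 15 below this point
- fixture: test fixture, screwed down: black box with aluminium top, 210 (x) x 150 (y) x 50 high, origin under its centre, z up. The board sits over its middle on four 25 mm brass standoffs, same axes, so there is finger room beside and below the board's long sides. Two steel pins, diameter 6, stand 20 above the board's top face
- board_center (a point): centre (half-way through the thickness) of the green circuit board, 120 long (x) x 60 wide (y) x 4 thick, about 0.15 kg. +z: face with the parts (up to 17 tall, within 19 of the middle line). +x: bare end, its last 26 mm free of parts on both faces. Pins pass through holes at x, y = (48, 20.5) and (-48, -20.5), 0.75 radial play; it is free after rising 24
- stand_rest (a point): where the board's centre lies when it leans on the stand. x: level, the way the slope rises at 45 degrees; y: level, across the slope, along the board's width; z up. The board lies underside on the slope, its bottom edge on a ledge 60 mm down the slope (50 wide, 10 proud). The backrest, 34 wide, ends 5 mm up the slope from here: the board's long sides and its upper 55 mm are free
- rack_slot (a point): middle of the floor of the empty middle slot of the rack (grey tray 86 x 170, white fins, screwed down). x along the slot (across a standing board's width), y across it, z up. Slot 7 wide, side walls at x = +-34, 52 tall; fins at |x| over 22 hold the board's edges, flared mouth 22 wide, 52 above the floor. A standing board's centre is 60 above here. Side slots 50 mm either way hold blue boards
- spare_a: blue board 80 tall x 60 wide x 4 standing in the rack's side slot at -y; origin at the middle of its bottom edge. Leave it alone
- spare_b: blue board like spare_a, in the rack's side slot at +y. Leave it alone
- screwdriver: screwdriver lying on the mat between robot and stand; leave it alone
- flux: flux bottle, 40 diameter, 110 tall, behind the stand; leave it alone
- spool: solder spool standing on end, 52 diameter, 50 tall, behind the stand; leave it alone
- bin: blue open parts bin, 100 x 150 x 60, at the back; leave it alone
- cutters: side cutters with red handles lying at the back; leave them alone
Not all that is in view belongs to the job. What is meant by the part that bears board_center is not purple or yellow, and is the larger of those in its own colour.

How it is judged:
By the outcome, as a careful person would: the job done as asked, in the order asked, and still so for the second after the job is handed in, with the robot touching nothing.
It also fails if it takes over 58 s, if anything falls off the work surface, if the arm or the gripper's body presses on something with over 40 N, if the wrist force passes 120 N, or if a joint passes its speed limit or range.

ROBOT

A 6-joint arm with a two-finger parallel gripper is mounted at the origin on the work surface. World frame = base frame: x ahead of the robot, y to its left, z up, the work surface at z = 0. Lengths are in m, angles in rad, forces in N, time in s.
With the tool pointing down it reaches from about 0.3 to 0.85 m from the base axis. Payload 5.4 kg.
Tool frame: the origin (TCP) lies on the front face of the gripper's body, between the roots of the fingers; the fingertips stand 73 mm ahead of it and the grasp point (between the pads) lies 54 mm ahead of it (manip.tip_extent is the distance from the TCP to the fingertips, in m); z points along the fingers, x is the direction in which the jaws open and shut, and the axes are right-handed (so a half turn about z gives the same grasp; the last joint's range is limited). The gripper opens to 85 mm and grips with 20 to 120 N. Pads are 22 mm wide; open, the fingers measure 114 mm over their backs; the gripper's body (76 mm by 85 mm) begins 54 mm behind the grasp point. The pads swing forward as they close: fully open they stand 13 mm farther back than shut.
Start: joints at [1.018, 0.158, 1.597, -0, 1.386, -0.21], TCP at [0.193, 0.542, 0.304] pointing down, gripper open.
Joint ranges: [-2.91, 2.91], [-0.94, 2.29], [0.18, 2.7], [-1.29, 4.43], [0.17, 2.64], [-3, 3]. Speed limits (rad/s): [2.57, 2.57, 3.14, 3.14, 3.14, 3.14].

INTERFACE

Orientations are given as [roll, pitch, yaw] about the fixed x, y, z axes, in that order (R = Rz(yaw) Ry(pitch) Rx(roll)).
In Python, from cell import manip gives the robot as it stands.
- The arm moves only by the shell command python3 -m creep 'ROWS' [FORCE]. ROWS is JSON, a list of rows, each a list of 3 entries, a list of its own where there are three numbers: the shift along the tool's x, y, z in mm, then the turn, a rotation vector about the tool's x, y, z in rad, then the opening, from -1 (shut) to 1 (fully open). A call has 1 to 20 rows; each row shifts and turns the commanded pose from where the row before left it, along the tool's axes as they then stand; what a row does not reach is not made up. A row lasts 1/8 s, in which the tool goes at most 62.5 mm and 10.7 degrees, less where a joint would pass 70% of its speed; a pose out of reach is approached as far as the arm can. A call is refused whole if a number of a shift passes 62.5 or a number of a turn 0.188, either way. A call with a gripper value outside its range is refused whole. The fingers move at their own pace and stop on an object; FORCE is the grip in N (left out, the last holds). Time passes only in rows, so rows that do not move let the fingers close. It gives the time, the measured TCP pose, the force and the opening at its end, in the units of the state.
- manip.sense(): the state, without advancing time (a new reading comes with each control period).
- manip.capture(name): name is "scene" or "side" or "wrist"; returns a dict with "frame" (384x512x3 uint8, red, green, blue), "z_map" (384x512 float32, m along the optical axis (not along the pixel's ray), 0 where there is no reading), "mtx" (3x3 intrinsics, pixels), "extrinsics" (4x4, takes a point from camera to world coordinates). Camera axes: x right, y up, looking along -z (the intrinsics and any distortion apply to the point x, -y, -z); pixel columns grow to the right and rows downward; lengths in m; the calibration is good to about 2 mm. The wrist camera is an equidistant fisheye: a pixel r from the principal point sees the ray r / f radians off the axis. A picture is of the moment at which its call begins.
- manip.close_job(): hands the job in, once; it reports no verdict.
The state is a dict: "time": time; "q": joint angles; "qd": joint speeds; "effort": joint torques, N m; "position": TCP position; "tool_rot": TCP orientation; "force": force on the tool from outside, world axes, zero at the start; "moment": the same for the moment, N m; "finger_gap": opening from 0.0 (shut) to 1.0 (fully open).
Only numpy, scipy, OpenCV 4.12 (cv2) and the standard library are available. Lean on these libraries where they do the work, as an engineer would, in place of code of your own. Each camera call takes 0.05 s, during which the arm holds its last target. There are 200 camera calls.

## Working session

There is one attempt and no reset: what is moved stays moved. The work goes in short steps, Python scripts to look and compute and a shell command to move; the robot and the scene stay as the last step left them, time stands still between calls to the robot, and variables do not carry over. Pictures are saved under pics/ and viewed, on a budget of 10 in all, crops included, one or two more only if the job needs it, and the job is handed in when it is done.

```bash
ls; mkdir -p pics; cat > h.py <<'E'
import numpy as np, cv2
from cell import manip
from scipy.spatial.transform import Rotation as R
def cap(n,f=None):
    c=manip.capture(n); 
    np.savez(f'{n}.npz',**c)
    if f: cv2.imwrite(f'pics/{f}.png',c['frame'][:,:,::-1])
    return c
def pts(c):
    K=c['mtx'];z=c['z_map'];v,u=np.mgrid[:z.shape[0],:z.shape[1]]
    P=np.stack([(u-K[0,2])/K[0,0]*z,-(v-K[1,2])/K[1,1]*z,-z],-1)
    E=c['extrinsics'];return P@E[:3,:3].T+E[:3,3]
E
python3 - <<'E'
from h import *
a=cap('scene');b=cap('side');
for n,c in(('scene',a),('side',b)): print(n,c['mtx'].tolist(),c['extrinsics'].round(3).tolist())
print(manip.sense())
im=np.vstack([cv2.resize(a['frame'],(800,600))])[:,:,::-1]
cv2.imwrite('pics/s1.png',im);cv2.imwrite('pics/d1.png',cv2.resize(b['frame'],(800,600))[:,:,::-1])
E
```

```text
pics
scene [[463.0213166439549, 0.0, 252.9008360937817], [0.0, 463.0213166439549, 186.239321539895], [0.0, 0.0, 1.0]] [[0.172, -0.735, 0.656, 1.316], [0.985, 0.125, -0.119, -0.13], [0.005, 0.667, 0.745, 1.017], [0.0, 0.0, 0.0, 1.0]]
side [[368.61974394930775, 0.0, 259.5368422587558], [0.0, 368.61974394930775, 195.22967345621117], [0.0, 0.0, 1.0]] [[0.971, 0.128, -0.202, 0.243], [-0.239, 0.536, -0.81, -0.928], [0.005, 0.834, 0.551, 0.736], [0.0, 0.0, 0.0, 1.0]]
{'time': 0.1, 'q': array([ 1.01789495e+00,  1.58982960e-01,  1.59813660e+00, -1.51839998e-05,
        1.38619427e+00, -2.10077012e-01]), 'qd': array([-0.0011267 , -0.003436  , -0.00288919,  0.00145092,  0.00256609,
       -0.0007196 ]), 'effort': array([ 4.34904377e-04, -3.96993935e+01, -3.32336068e+01, -1.54019326e-04,
        4.19310687e-03, -3.78572011e-06]), 'position': array([0.19306547, 0.54116249, 0.3030018 ]), 'tool_rot': array([-3.14124832e+00,  1.68644719e-03,  1.22797506e+00]), 'force': array([-0.3585992,  0.1309333, -0.0432708]), 'moment': array([ 0.0092209 , -0.0164657 , -0.05293137]), 'finger_gap': 0.9976252554694149}
```

View pics/s1.png

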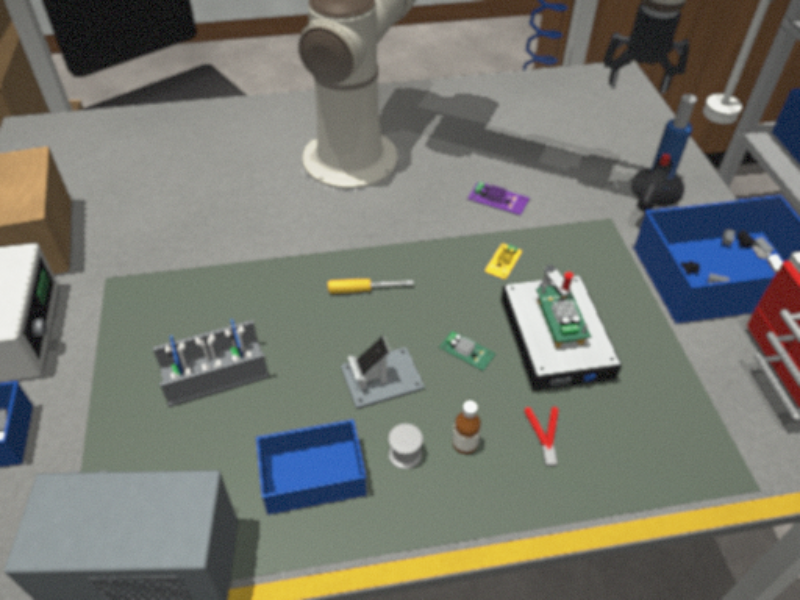

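View pics/d1.png

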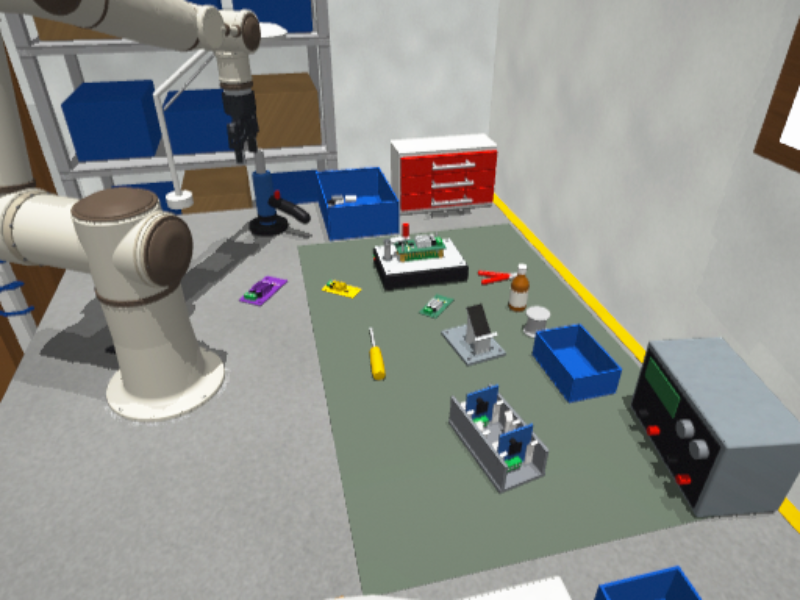

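The scene view shows the fixture with the green board at (563,315), the red knob at (568,280), the stand at (380,370) and the rack at (210,360). The loose green board at (468,350) is a decoy. Next I'll measure from depth.

```bash
python3 - <<'E'
from h import *
for n in('scene','side'):
    c=dict(np.load(n+'.npz'));P=pts(c);f=c['frame'].astype(int);z=P[...,2];hsv=cv2.cvtColor(c['frame'],cv2.COLOR_RGB2HSV)
    ok=c['z_map']>0
    print(n,'mat z',np.median(z[ok&(abs(z)<.02)]),np.std(z[ok&(abs(z)<.01)]))
    # fixture region
    reg=ok&(P[...,0]>.25)&(P[...,0]<.75)&(P[...,1]>.15)&(P[...,1]<.55)
    m=reg&(abs(z-.05)<.006)&(hsv[...,1]<60)&(hsv[...,2]>120)
    q=P[m][:,:2].astype(np.float32);print('alu',len(q),np.median(z[m]),cv2.minAreaRect(q*1000))
    g=reg&(hsv[...,0]>45)&(hsv[...,0]<90)&(hsv[...,1]>90)&(z>.06)&(z<.1)
    print('green',g.sum(),np.median(z[g]),cv2.minAreaRect(P[g][:,:2].astype(np.float32)*1000), P[g][:,:2].mean(0))
    r=reg&((hsv[...,0]<8)|(hsv[...,0]>172))&(hsv[...,1]>140)&(z>.08)
    print('red',r.sum(),P[r].mean(0),P[r].min(0),P[r].max(0))
    h=reg&(z>.1)&~r; print('tall',h.sum()); 
    if n=='scene':
        for p,cc in zip(P[h],f[h]): print(p.round(3),cc,end=';')
    # blue spare boards
    b=ok&(hsv[...,0]>100)&(hsv[...,0]<125)&(hsv[...,1]>120)&(z>.06)&(z<.11)&(P[...,0]>.3)&(P[...,0]<.8)&(P[...,1]<0)&(P[...,1]>-.5)
    k,l=cv2.connectedComponents(b.astype(np.uint8))
    for i in range(1,k):
        if (l==i).sum()>15: print('\nblue',(l==i).sum(),P[l==i].mean(0),P[l==i].min(0),P[l==i].max(0),cv2.minAreaRect(P[l==i][:,:2].astype(np.float32)*1000))
    # stand
    d=ok&(z>.02)&(P[...,0]>.4)&(P[...,0]<.75)&(P[...,1]<.12)&(P[...,1]>-.15)&(f.max(-1)<80)
    p=P[d];
    print('stand dark',len(p))
    if len(p)>20:
        m=np.median(p,0);
        for _ in range(5):
            u,s,v=np.linalg.svd(p-p.mean(0),full_matrices=False);e=abs((p-p.mean(0))@v[2]);p=p[e<.004]
        print(p.mean(0),p.min(0),p.max(0),'normal',v[2],len(p))
ims=[]
c=np.load('scene.npz')['frame'];d=np.load('side.npz')['frame']
def cr(i,x,y,w,h,W,H): return cv2.resize(i[y:y+h,x:x+w],(W,H),interpolation=cv2.INTER_CUBIC)
im=np.vstack([np.hstack([cr(c,315,165,90,90,300,300),cr(c,90,195,120,75,480,300)]),np.hstack([cr(d,235,140,75,75,300,300),cr(d,275,185,100,62,480,300)])])
im[:300,300:480]=im[:300,300:480]
cv2.imwrite('pics/c1.png',im[:,:,::-1])
E
```

```text
scene mat z -0.0006539440606596614 0.0026875400367963776
alu 2036 0.04879257679002241 ((555.7174072265625, 374.66363525390625), (229.66795349121094, 370.3608703613281), 18.067562103271484)
green 301 0.07845167617287985 ((583.4386596679688, 288.5294494628906), (57.20114517211914, 118.46471405029297), 89.83162689208984) [0.60403782 0.28026369]
red 33 [0.55167586 0.30166374 0.12540196] [0.54162445 0.29694202 0.10787503] [0.5579037  0.30873204 0.13546789]
tall 76
[0.387 0.54  0.101] [ 65  87 132];[0.388 0.549 0.101] [ 61  93 158];[0.392 0.528 0.103] [ 44  82 146];[0.4   0.519 0.1  ] [ 43  77 142];[0.416 0.518 0.102] [ 33  77 146];[0.431 0.518 0.1  ] [ 31  75 143];[0.461 0.52  0.1  ] [ 44  80 154];[0.47  0.518 0.102] [ 39  83 152];[0.474 0.52  0.101] [ 40  81 150];[0.478 0.518 0.102] [ 43  82 148];[0.494 0.52  0.101] [ 44  94 174];[0.497 0.519 0.1  ] [ 43  81 156];[0.51  0.516 0.101] [ 34  68 127];[0.514 0.52  0.1  ] [ 44  91 172];[0.517 0.519 0.1  ] [ 38  79 154];[0.522 0.519 0.102] [ 42  86 163];[0.528 0.519 0.103] [ 42  86 165];[0.528 0.517 0.1  ] [ 40  69 129];[0.496 0.288 0.102] [106
[... 2737 characters left out ...]
086 0.29154096 0.10371645] [0.55451463 0.30699449 0.13355793]
tall 118

blue 171 [ 0.54189012 -0.25934137  0.07858793] [ 0.5131833  -0.26527552  0.06077144] [ 0.57174408 -0.24969434  0.09289945] ((542.9525756835938, -259.018798828125), (60.14690017700195, 8.684610366821289), 11.515742301940918)

blue 185 [ 0.56062388 -0.35734326  0.07891198] [ 0.53147026 -0.36737799  0.06039572] [ 0.5942819  -0.32330014  0.0923744 ] ((567.7725219726562, -352.0263366699219), (74.79032135009766, 22.763614654541016), 30.369770050048828)
stand dark 187
[ 0.61398329 -0.04157094  0.07461771] [ 0.5954492  -0.06561081  0.05278109] [ 0.63498083 -0.01746435  0.09722551] normal [-0.15196344  0.69607199 -0.7017057 ] 176
```

View pics/c1.png

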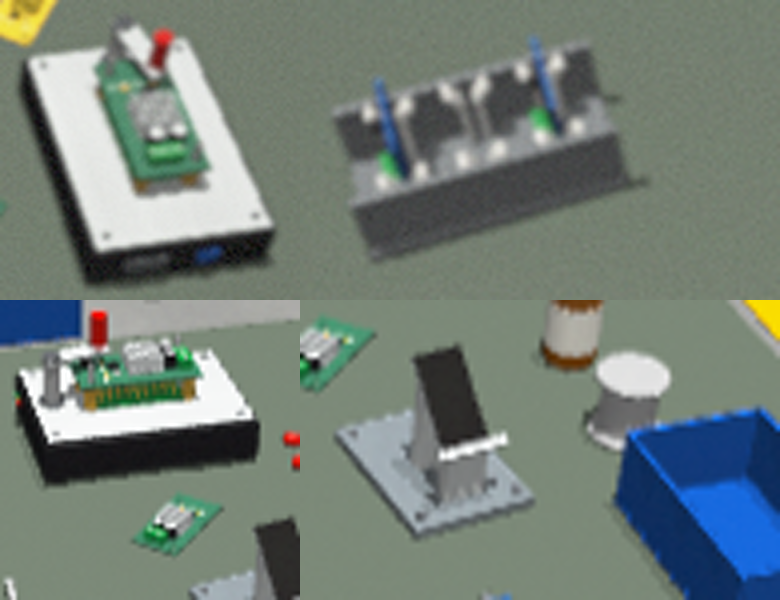

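The crops show the hold-down at its start angle over the board, the rack's middle slot empty, and the stand sloping up toward +y. Now precise fits.

```bash
python3 - <<'E'
from h import *
print([d for d in dir(manip) if d[0]!='_'], manip.tip_extent)
for n in('scene','side'):
    c=dict(np.load(n+'.npz'));P=pts(c);f=c['frame'].astype(int);z=P[...,2];hsv=cv2.cvtColor(c['frame'],cv2.COLOR_RGB2HSV);ok=c['z_map']>0
    def comp(m):
        k,l,s,_=cv2.connectedComponentsWithStats(m.astype(np.uint8),connectivity=4);i=1+np.argmax(s[1:,4]);return l==i
    reg=ok&(P[...,0]>.42)&(P[...,0]<.75)&(P[...,1]>.17)&(P[...,1]<.42)
    m=comp(reg&(abs(z-.05)<.008)&(hsv[...,1]<70)&(f.min(-1)>110))
    q=P[m][:,:2].astype(np.float32)*1000;print(n,'alu',len(q),cv2.minAreaRect(q), 'z',np.median(z[m]))
    g=comp(reg&(hsv[...,0]>45)&(hsv[...,0]<90)&(hsv[...,1]>90)&(abs(z-.08)<.012)); q=P[g][:,:2].astype(np.float32)*1000
    print('green',len(q),cv2.minAreaRect(q))
    h=reg&(abs(P[...,0]-.503)<.018)&(abs(P[...,1]-.29)<.018)&(z>.06)
    hh=P[h]; print('hub',len(hh),hh.mean(0),'top',hh[hh[:,2]>.098].mean(0),'zmax',np.sort(hh[:,2])[-4:])
    d=comp(ok&(z>.03)&(P[...,0]>.5)&(P[...,0]<.7)&(P[...,1]<.05)&(P[...,1]>-.12)&(f.max(-1)<85))
    p=P[d].astype(float);ctr=np.median(p,0)
    for _ in range(5):
        ctr=p.mean(0);v=np.linalg.svd(p-ctr)[2] if len(p)<1000 else 0;nn=v[2]*np.sign(v[2][2]);e=abs((p-ctr)@nn);p=p[e<.004]
    xu=np.cross(nn,[0,0,1]);xu/=np.linalg.norm(xu);up=np.cross(xu,nn);up*=np.sign(up[2])
    a=(p-ctr)@xu;b=(p-ctr)@up;r=cv2.minAreaRect(np.c_[a,b].astype(np.float32)*1000)
    print('stand n',nn,'ctr',ctr,'uprange',b.min(),b.max(),r, 'top z',p[:,2].max(),'botz',p[:,2].min())
    # yaw of slope from rect in 3D
    bp=cv2.boxPoints(r)/1000; print('corners',(ctr+bp[:,:1]*xu+bp[:,1:]*up).round(4).tolist())
    b=ok&(hsv[...,0]>100)&(hsv[...,0]<125)&(hsv[...,1]>90)&(z>.03)&(z<.11)&(P[...,0]>.48)&(P[...,0]<.62)&(P[...,1]<-.2)&(P[...,1]>-.4)
    for lo,hi in((-.4,-.31),(-.31,-.2)):
        s=b&(P[...,1]>lo)&(P[...,1]<hi);q=P[s]; t=q[q[:,2]>np.sort(q[:,2])[-8]]
        w=cv2.fitLine(q[:,:2].astype(np.float32),cv2.DIST_HUBER,0,1e-4,1e-4).ravel()
        print('blue',len(q),q.mean(0),q.max(0),q.min(0),'line',w)
    tr=ok&(z>.055)&(z<.07)&(f.min(-1)>120)&(P[...,0]>.45)&(P[...,0]<.65)&(P[...,1]<-.2)&(P[...,1]>-.42)
    k,l,s,ce=cv2.connectedComponentsWithStats(tr.astype(np.uint8))
    for i in range(1,k): print('fin',s[i,4],P[l==i].mean(0).round(4),ce[i].round(1))
E
```

```text
['Unreachable', 'capture', 'close_job', 'sense', 'tip_extent'] 0.0726
scene alu 2079 ((581.88427734375, 292.6453857421875), (145.35752868652344, 204.8366241455078), 89.5877456665039) z 0.04873298688588412
green 260 ((598.71875, 288.4980773925781), (57.2064208984375, 87.90609741210938), 89.73084259033203)
hub 92 [0.50585135 0.29080624 0.08946008] top [0.50546823 0.29179044 0.10042788] zmax [0.10314962 0.10400028 0.10452998 0.10469508]
stand n [ 0.10987119 -0.70181787  0.70383237] ctr [ 0.61620716 -0.04118691  0.07365833] uprange -0.029862119306713775 0.03097195400241349 ((0.7193775177001953, 0.7904148101806641), (35.55985641479492, 61.31816101074219), 1.8263299465179443) top z 0.09805975586471394 botz 0.052087215881857385
corners [[0.6307, -0.0169, 0.0956], [0.6354, -0.0599, 0.052], [0.6002, -0.0646, 0.0529], [0.5954, -0.0216, 0.0964]]
blue 53 [ 0.56151015 -0.35501003  0.07642489] [ 0.590129   -0.34854585  0.09217736] [ 0.52548342 -0.36117427  0.03375906] line [ 0.9832771   0.18211596  0.5548583  -0.35558897]
blue 35 [ 0.54832223 -0.25686496  0.08423107] [ 0.57393605 -0.2506019   0.09
[... 914 characters left out ...]
22550661064233 botz 0.052781087078691225
corners [[0.6279, -0.0167, 0.0963], [0.6359, -0.0586, 0.0531], [0.6005, -0.0658, 0.0535], [0.5925, -0.024, 0.0967]]
blue 267 [ 0.56199886 -0.35704454  0.06980942] [ 0.5942819  -0.31399414  0.0923744 ] [ 0.53126329 -0.36737799  0.03040181] line [ 0.9808551   0.19473888  0.5719454  -0.35550812]
blue 245 [ 0.54353457 -0.25945277  0.06915022] [ 0.58758425 -0.21867015  0.09289945] [ 0.51215853 -0.3067151   0.03051944] line [ 0.9824793   0.18637188  0.54716766 -0.2585297 ]
fin 2 [ 0.5727 -0.2201  0.0637] [313.5 246. ]
fin 88 [ 0.5819 -0.2882  0.0612] [326.2 263.2]
fin 161 [ 0.5193 -0.3182  0.0617] [307.7 275.8]
fin 38 [ 0.5977 -0.3635  0.0622] [344.1 282.9]
```

```bash
cat >> h.py <<'E'
def now():
    s=manip.sense();return s['position'],R.from_euler('xyz',s['tool_rot'])
def show():
    s=manip.sense();print('t',round(s['time'],2),'p',s['position'].round(4),'rot',s['tool_rot'].round(3),'F',s['force'].round(1),'M',s['moment'].round(2),'gap',round(s['finger_gap'],3),'q',s['q'].round(2))
def rows(wps,start=None):
    """wps: (pos,Rot,n); linear interpolation; prints per-row tool-frame shifts(mm)/turns"""
    p,r=start or now()
    for tp,tr,n in wps:
        tp=np.array(tp);dv=(r.inv()*tr).as_rotvec();p0,r0=p,r;out=[]
        for i in range(1,n+1):
            pn=p0+(tp-p0)*i/n;rn=r0*R.from_rotvec(dv*i/n)
            out.append([(r.inv().apply(pn-p)*1000).round(1).tolist(),(dv/n).round(4).tolist()]);p,r=pn,rn
        print(n,'rows',out)
def down(yaw): return R.from_euler('xyz',[np.pi,0,yaw])
E
python3 - <<'E'
from h import *
rows([([.5505,.3035,.26],down(1.78),10),([.5505,.3035,.182],down(1.78),3)])
# arc
piv=np.array([.502,.293])
E
```

```text
10 rows [[[-10.4, 41.7, 4.3], [-0.0001, 0.0002, -0.0552]], [[-12.6, 41.0, 4.3], [-0.0001, 0.0002, -0.0552]], [[-14.9, 40.3, 4.3], [-0.0001, 0.0002, -0.0552]], [[-17.1, 39.4, 4.3], [-0.0001, 0.0002, -0.0552]], [[-19.2, 38.4, 4.3], [-0.0001, 0.0002, -0.0552]], [[-21.3, 37.3, 4.3], [-0.0001, 0.0002, -0.0552]], [[-23.3, 36.0, 4.3], [-0.0001, 0.0002, -0.0552]], [[-25.3, 34.7, 4.3], [-0.0001, 0.0002, -0.0552]], [[-27.2, 33.2, 4.3], [-0.0001, 0.0002, -0.0552]], [[-29.0, 31.7, 4.3], [-0.0001, 0.0002, -0.0552]]]
3 rows [[[-0.0, -0.0, 26.0], [0.0, -0.0, -0.0]], [[-0.0, -0.0, 26.0], [0.0, -0.0, -0.0]], [[-0.0, -0.0, 26.0], [0.0, -0.0, -0.0]]]
```

```bash
python3 -m creep '[[[-10.4,41.7,4.3],[0,0,-0.055],1],[[-12.6,41,4.3],[0,0,-0.055],1],[[-14.9,40.3,4.3],[0,0,-0.055],0],[[-17.1,39.4,4.3],[0,0,-0.055],0],[[-19.2,38.4,4.3],[0,0,-0.055],0],[[-21.3,37.3,4.3],[0,0,-0.055],0],[[-23.3,36,4.3],[0,0,-0.055],0],[[-25.3,34.7,4.3],[0,0,-0.055],0],[[-27.2,33.2,4.3],[0,0,-0.055],0],[[-29,31.7,4.3],[0,0,-0.055],0],[[0,0,0],[0,0,0],0],[[0,0,0],[0,0,0],0]]' 20; python3 - <<'E'
from h import *
show(); c=cap('wrist'); print(c['mtx'],c['extrinsics'].round(3))
cv2.imwrite('pics/w1.png',cv2.resize(c['frame'],(800,600))[:,:,::-1])
E
```

```text
time: 1.6
position: [0.5501, 0.3038, 0.2604]
tool_rot: [-3.14, -0.0, 1.778]
force: [-0.3, 0.0, 0.1]
finger_gap: 0.499
t 1.6 p [0.5501 0.3038 0.2604] rot [-3.14  -0.     1.778] F [-0.3  0.   0.1] M [ 0.01  0.02 -0.03] gap 0.499 q [ 0.31  0.33  1.48  0.    1.33 -1.47]
[[297.31863964   0.         254.80974653]
 [  0.         297.31863964 195.67660501]
 [  0.           0.           1.        ]] [[-0.204 -0.934 -0.293  0.476]
 [ 0.979 -0.194 -0.063  0.288]
 [ 0.002 -0.3    0.954  0.331]
 [ 0.     0.     0.     1.   ]]
```

View pics/w1.png

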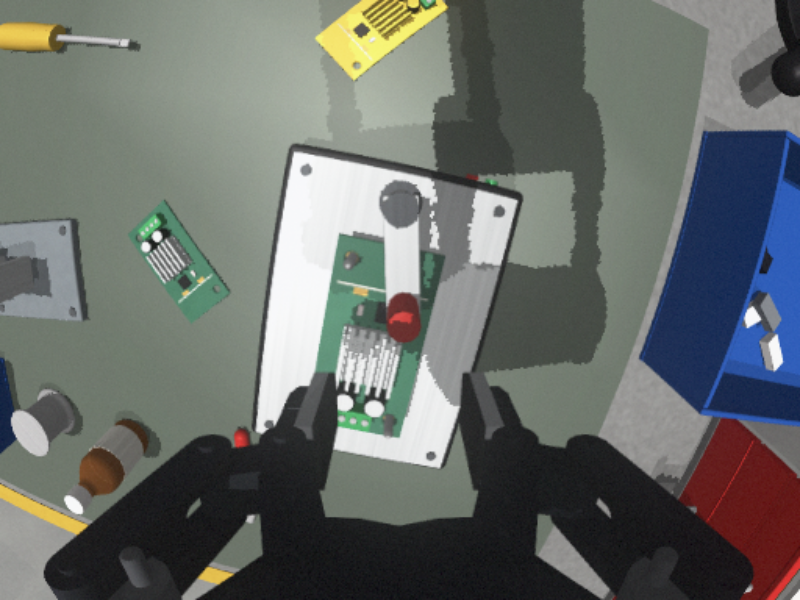

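The wrist view shows the hub at (402,204), knob top at (404,318), fixture corners at (294,146), (522,196), (443,468) and (255,432), board corners at (343,235), (445,255) and (400,437), and a locating pin at (351,260).

```bash
cat >> h.py <<'E'
def wray(c,u,v,z,s=.64):
    K=c['mtx'];u,v=u*s,v*s;d=np.array([u-K[0,2],v-K[1,2]])/K[0,0];th=np.hypot(*d);a=d/th*np.sin(th)
    d=c['extrinsics'][:3,:3]@[a[0],-a[1],-np.cos(th)];o=c['extrinsics'][:3,3];return o+d*(z-o[2])/d[2]
E
python3 - <<'E'
from h import *
c=dict(np.load('wrist.npz'))
for n,u,v,z in [('hub',402,204,.104),('knobtop',404,322,.136),('f1',294,147,.05),('f2',522,196,.05),('f3',443,467,.05),('f4',255,432,.05),('b1',343,235,.079),('b2',445,255,.079),('b3',400,437,.079),('pinA',351,260,.079),('pinAtop',352,256,.099)]:
    print(n,wray(c,u,v,z).round(4))
f=[wray(c,u,v,.05) for u,v in((294,147),(522,196),(443,467),(255,432))]
print('fix ctr',np.mean(f,0),[np.linalg.norm(f[i]-f[(i+1)%4]).round(4) for i in range(4)], np.degrees(np.arctan2(*(f[1]-f[2])[1::-1])),np.degrees(np.arctan2(*(f[0]-f[3])[1::-1])))
E
```

```text
hub [0.4944 0.2939 0.104 ]
knobtop [0.5425 0.3046 0.136 ]
f1 [0.4767 0.2243 0.05  ]
f2 [0.4774 0.3663 0.05  ]
f3 [0.679  0.3648 0.05  ]
f4 [0.6793 0.2226 0.05  ]
b1 [0.5195 0.2663 0.079 ]
b2 [0.5191 0.3236 0.079 ]
b3 [0.6395 0.3235 0.079 ]
pinA [0.5325 0.2732 0.079 ]
pinAtop [0.5258 0.2745 0.099 ]
fix ctr [0.5781071 0.2944886 0.05     ] [np.float64(0.142), np.float64(0.2016), np.float64(0.1422), np.float64(0.2026)] 179.5877658017762 179.53446342860815
```

```bash
python3 -m creep '[[[0.5,-2.5,20],[0,0,0],0],[[0,0,26],[0,0,0],0],[[0,0,26],[0,0,0],0],[[0,0,6],[0,0,0],0],[[0,0,0],[0,0,0],-1],[[0,0,0],[0,0,0],-1],[[0,0,0],[0,0,0],-1],[[0,0,0],[0,0,0],-1]]' 20; python3 - <<'E'
from h import *
show()
piv=np.array([.4985,.294]);p,r=now()
from math import *
for rad in(.05,):
    th=.15; print('chord',2*50*sin(th/2))
    d=2*50*sin(th/2); print('shift in tool: x',d*cos(th/2),'y',-d*sin(th/2))
    q=r.apply([1,0,0]); print(q)
E
```

```text
time: 2.65
position: [0.5485, 0.304, 0.1842]
tool_rot: [3.14, -0.001, 1.778]
force: [-2.7, 1.6, 4.5]
finger_gap: 0.174
t 2.65 p [0.5485 0.304  0.1842] rot [ 3.140e+00 -1.000e-03  1.778e+00] F [-2.7  1.6  4.5] M [ 0.25  0.44 -0.04] gap 0.174 q [ 0.31  0.4   1.55  0.    1.19 -1.46]
chord 7.492970727274234
shift in tool: x 7.471906623679962 y -0.5614461031978857
[-2.05692395e-01  9.78616360e-01  8.11018055e-04]
```

```bash
python3 -m creep '[[[7.5,-0.6,-1.5],[0,0,-0.15],-1],[[7.5,-0.6,0],[0,0,-0.15],-1],[[7.5,-0.6,0],[0,0,-0.15],-1],[[7.5,-0.6,0],[0,0,-0.15],-1],[[7.5,-0.6,0],[0,0,-0.15],-1],[[7.5,-0.6,0],[0,0,-0.15],-1],[[7.5,-0.6,0],[0,0,-0.15],-1],[[7.5,-0.6,0],[0,0,-0.15],-1],[[7.5,-0.6,0],[0,0,-0.15],-1],[[7.5,-0.6,0],[0,0,-0.15],-1],[[0,0,0],[0,0,0],-1]]' 20; python3 - <<'E'
from h import *
show()
E
```

```text
time: 4.03
position: [0.4909, 0.3456, 0.1844]
tool_rot: [3.135, 0.001, -3.004]
force: [-1.8, 13.4, -3.7]
finger_gap: 0.175
t 4.03 p [0.4909 0.3456 0.1844] rot [ 3.135e+00  1.000e-03 -3.004e+00] F [-1.8 13.4 -3.7] M [ 2.15  0.45 -0.01] gap 0.175 q [ 0.41  0.34  1.63  0.01  1.17 -2.87]
```

```bash
python3 -m creep '[[[0,0,0],[0,0,0],0],[[0,0,0],[0,0,0],0],[[0,0,0],[0,0,0],0],[[0,0,-30],[0,0,0],0],[[0,0,-50],[0,0,0],0.5],[[0,0,-15],[0,0,0],1],[[0,0,0],[0,0,0],1]]' 20; python3 - <<'E'
from h import *
show()
rows([([.581,.2938,.265],down(np.radians(89.5)),9)])
E
```

```text
time: 4.9
position: [0.4926, 0.3427, 0.2805]
tool_rot: [3.141, 0.002, -3.005]
force: [0.5, -0.5, -0.6]
finger_gap: 1.0
t 4.9 p [0.4926 0.3427 0.2805] rot [ 3.141e+00  2.000e-03 -3.005e+00] F [ 0.5 -0.5 -0.6] M [ 0.    0.   -0.04] gap 1.0 q [ 0.41  0.24  1.55 -0.    1.35 -2.87]
9 rows [[[-9.0, -6.7, 1.7], [0.0003, 0.0002, 0.1906]], [[-10.1, -4.9, 1.7], [0.0003, 0.0002, 0.1906]], [[-10.8, -2.9, 1.7], [0.0003, 0.0002, 0.1906]], [[-11.2, -0.8, 1.7], [0.0003, 0.0002, 0.1906]], [[-11.1, 1.4, 1.7], [0.0003, 0.0002, 0.1906]], [[-10.7, 3.4, 1.7], [0.0003, 0.0002, 0.1906]], [[-9.8, 5.4, 1.7], [0.0003, 0.0002, 0.1906]], [[-8.6, 7.2, 1.7], [0.0003, 0.0002, 0.1906]], [[-7.1, 8.7, 1.7], [0.0003, 0.0002, 0.1906]]]
```

```bash
python3 -m creep '[[[-9,-6.7,2],[0,0,0.185],1],[[-10.1,-4.9,2],[0,0,0.185],1],[[-10.8,-2.9,2],[0,0,0.185],1],[[-11.2,-0.8,2],[0,0,0.185],1],[[-11.1,1.4,2],[0,0,0.185],1],[[-10.7,3.4,2],[0,0,0.185],1],[[-9.8,5.4,2],[0,0,0.185],1],[[-8.6,7.2,2],[0,0,0.185],1],[[-7.1,8.7,0],[0,0,0.185],1],[[0,0,0],[0,0,0.05],1],[[0,0,0],[0,0,0],1],[[0,0,0],[0,0,0],1]]' 20; python3 - <<'E'
from h import *
show(); c=cap('wrist')
cv2.imwrite('pics/w2.png',cv2.resize(c['frame'],(800,600))[:,:,::-1])
E
```

```text
time: 6.4
position: [0.5808, 0.2958, 0.2619]
tool_rot: [-3.139, 0.001, 1.564]
force: [0.2, 0.4, -0.2]
finger_gap: 1.001
t 6.4 p [0.5808 0.2958 0.2619] rot [-3.139e+00  1.000e-03  1.564e+00] F [ 0.2  0.4 -0.2] M [-0.04 -0.05  0.01] gap 1.001 q [ 0.29  0.39  1.41 -0.    1.35 -1.28]
```

View pics/w2.png

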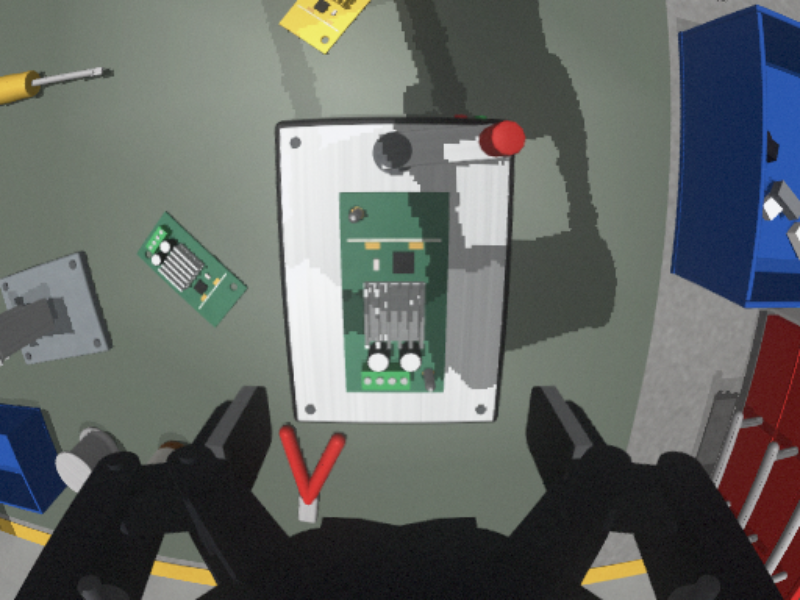

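The hold-down is now clear, with the knob at (503,138). Board corners are at (340,193), (448,194), (443,391) and (346,391), and the pins at (357,213) and (430,378).

```bash
python3 - <<'E'
from h import *
c=dict(np.load('wrist.npz'))
b=[wray(c,u,v,.079) for u,v in((340,193),(448,194),(443,391),(346,391))]
print(np.round(b,4),np.mean(b,0))
f=[wray(c,u,v,.05) for u,v in((279,124),(514,128),(495,420),(295,420))];print(np.round(f,4),np.mean(f,0))
print('knob',wray(c,503,136,.136),'hub',wray(c,393,152,.104))
# depth cross-check of the board top
m=c['z_map'];P=[]
K=c['mtx'];E=c['extrinsics'];v,u=np.mgrid[:384,:512];du=(u-K[0,2])/K[0,0];dv=(v-K[1,2])/K[0,0];th=np.hypot(du,dv)+1e-9
k=np.tan(th)/th;X=np.stack([du*k*m,-dv*k*m,-m],-1)@E[:3,:3].T+E[:3,3]
hsv=cv2.cvtColor(c['frame'],cv2.COLOR_RGB2HSV)
g=(hsv[...,0]>45)&(hsv[...,0]<95)&(hsv[...,1]>90)&(abs(X[...,2]-.079)<.008)&(abs(X[...,0]-.58)<.1)&(abs(X[...,1]-.294)<.06)
q=X[g];print(len(q),np.median(q[:,2]),cv2.minAreaRect(q[:,:2].astype(np.float32)*1000))
E
```

```text
[[0.5198 0.2645 0.079 ]
 [0.5209 0.3232 0.079 ]
 [0.6395 0.3228 0.079 ]
 [0.6391 0.263  0.079 ]] [0.57980999 0.2933968  0.079     ]
[[0.4771 0.2241 0.05  ]
 [0.4809 0.3668 0.05  ]
 [0.6798 0.3644 0.05  ]
 [0.6788 0.2207 0.05  ]] [0.57912922 0.29402175 0.05      ]
knob [0.49188764 0.34048994 0.136     ] hub [0.49862083 0.29381618 0.104     ]
741 0.07937449512108352 ((579.9481201171875, 293.6551513671875), (58.029178619384766, 117.15583801269531), 88.53364562988281)
```

```bash
python3 -m creep '[[[-2.3,-0.3,35],[0,0,0],1],[[0,0,40],[0,0,0],1],[[0,0,40],[0,0,0],1],[[0,0,20],[0,0,0],1],[[0,0,0],[0,0,0],1],[[0,0,0],[0,0,0],0.6],[[0,0,0],[0,0,0],0.2],[[0,0,0],[0,0,0],-1],[[0,0,0],[0,0,0],-1],[[0,0,0],[0,0,0],-1]]' 30; python3 - <<'E'
from h import *
show(); 
c=cap('wrist');d=cap('side')['frame'][120:200,215:325]
cv2.imwrite('pics/w3.png',np.hstack([c['frame'][60:344,:400],cv2.resize(d,(391,284),interpolation=cv2.INTER_CUBIC)])[:,:,::-1])
E
```

```text
time: 7.7
position: [0.5825, 0.294, 0.1311]
tool_rot: [3.138, -0.001, 1.563]
force: [-0.4, -0.4, 6.3]
finger_gap: 0.69
t 7.7 p [0.5825 0.294  0.1311] rot [ 3.138e+00 -1.000e-03  1.563e+00] F [-0.4 -0.4  6.3] M [-0.17  0.11  0.01] gap 0.69 q [ 0.28  0.52  1.49 -0.    1.12 -1.28]
```

View pics/w3.png

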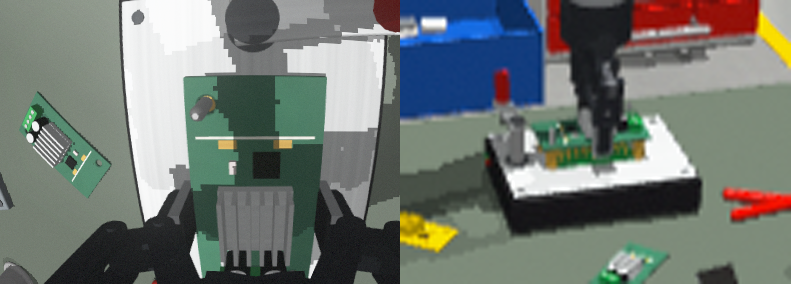

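The wrist crop shows the board between the pads, and the side crop shows the fingers at mid-board. I'll lift slowly and watch the forces.

```bash
python3 -m creep '[[[0,0,-2],[0,0,0],-1],[[0,0,-2],[0,0,0],-1],[[0,0,-2],[0,0,0],-1],[[0,0,-2],[0,0,0],-1],[[0,0,0],[0,0,0],-1]]' 30; python3 -c "
from h import *
show()"
```

```text
time: 8.43
position: [0.5816, 0.2934, 0.1367]
tool_rot: [3.14, 0.0, 1.563]
force: [5.4, -2.0, -2.6]
finger_gap: 0.694
t 8.43 p [0.5816 0.2934 0.1367] rot [3.14  0.    1.563] F [ 5.4 -2.  -2.6] M [-0.29 -0.7   0.03] gap 0.694 q [ 0.28  0.52  1.49 -0.    1.13 -1.28]
```

```bash
python3 -m creep '[[[-0.4,1.5,0],[0,0,0],-1],[[0,0,0],[0,0,0],-1],[[0,0,-2],[0,0,0],-1],[[0,0,-2],[0,0,0],-1],[[0,0,0],[0,0,0],-1]]' 30; python3 -c "
from h import *
show()"
```

```text
time: 9.05
position: [0.5826, 0.2934, 0.1407]
tool_rot: [3.141, -0.0, 1.563]
force: [0.9, -0.3, -1.9]
finger_gap: 0.695
t 9.05 p [0.5826 0.2934 0.1407] rot [ 3.141 -0.     1.563] F [ 0.9 -0.3 -1.9] M [-0.    0.01  0.02] gap 0.695 q [ 0.28  0.51  1.49  0.    1.14 -1.28]
```

```bash
python3 -m creep '[[[0,0.2,-3],[0,0,0],-1],[[0,0,-3],[0,0,0],-1],[[0,0,-3],[0,0,0],-1],[[0,0,-3],[0,0,0],-1],[[0,0,-3],[0,0,0],-1],[[0,0,-3],[0,0,0],-1],[[0,0,-4],[0,0,0],-1],[[0,0,-5],[0,0,0],-1],[[0,0,-10],[0,0,0],-1],[[0,0,-20],[0,0,0],-1],[[0,0,-30],[0,0,0],-1],[[0,0,-40],[0,0,0],-1],[[0,0,-20],[0,0,0],-1],[[0,0,0],[0,0,0],-1]]' 30; python3 - <<'E'
from h import *
show(); 
c=cap('wrist');d=cap('side')['frame'][80:200,195:345]
cv2.imwrite('pics/w4.png',np.hstack([c['frame'][100:384,:400],cv2.resize(d,(355,284),interpolation=cv2.INTER_CUBIC)])[:,:,::-1])
E
```

```text
time: 10.8
position: [0.5836, 0.2935, 0.2899]
tool_rot: [3.137, -0.001, 1.563]
force: [-0.1, -0.1, -1.4]
finger_gap: 0.692
t 10.8 p [0.5836 0.2935 0.2899] rot [ 3.137e+00 -1.000e-03  1.563e+00] F [-0.1 -0.1 -1.4] M [-0.01 -0.03  0.05] gap 0.692 q [ 0.28  0.37  1.38  0.    1.39 -1.28]
```

View pics/w4.png

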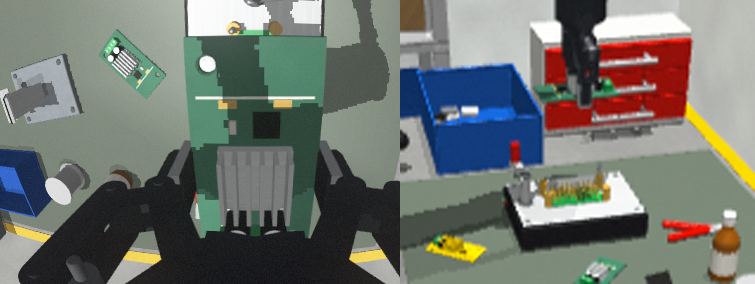

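The wrist view shows the board held level with its bare edge at native (184..326,137), and the pins and standoffs empty below it.

```bash
cat >> h.py <<'E'
def wpts(c):
    m=c['z_map'];K=c['mtx'];E=c['extrinsics'];v,u=np.mgrid[:384,:512];du=(u-K[0,2])/K[0,0];dv=(v-K[1,2])/K[0,0];th=np.hypot(du,dv)+1e-9
    k=np.tan(th)/th;return np.stack([du*k*m,-dv*k*m,-m],-1)@E[:3,:3].T+E[:3,3]
E
python3 - <<'E'
from h import *
c=dict(np.load('wrist.npz'));p,r=now();X=wpts(c)
hsv=cv2.cvtColor(c['frame'],cv2.COLOR_RGB2HSV)
g=(hsv[...,0]>45)&(hsv[...,0]<95)&(hsv[...,1]>90);T=r.inv().apply((X-p).reshape(-1,3)).reshape(X.shape)*1000
g&=(abs(T[...,2]-50)<15)&(abs(T[...,0])<50)&(T[...,1]<-15)&(T[...,1]>-80)
q=T[g];print(len(q),np.percentile(q,[1,50,99],axis=0).round(1))
A=np.c_[q[:,:2],np.ones(len(q))];print('plane',np.linalg.lstsq(A,q[:,2],rcond=None)[0])
print([(r.inv().apply(wray(c,u,v,p[2]-.052,1)-p)*1000).round(1) for u,v in((184,137),(326,136))])
E
```

```text
7108 [[-28.9 -60.3  46.6]
 [  8.5 -39.2  48. ]
 [ 29.6 -15.5  49.4]]
plane [-2.52933333e-03 -3.41491815e-03  4.78907951e+01]
[array([-30.1, -61.2,  52.1]), array([ 31.1, -61.6,  52.1])]
```

```bash
python3 - <<'E'
from h import *
rows([([.635,-.15,.30],down(.185),11)])
E
```

```text
11 rows [[[-40.2, 5.1, -1.3], [-0.0001, 0.0002, 0.1253]], [[-39.3, 10.1, -1.3], [-0.0001, 0.0002, 0.1253]], [[-37.7, 14.9, -1.3], [-0.0001, 0.0002, 0.1253]], [[-35.6, 19.5, -1.3], [-0.0001, 0.0002, 0.1253]], [[-32.8, 23.8, -1.3], [-0.0001, 0.0002, 0.1253]], [[-29.6, 27.7, -1.3], [-0.0001, 0.0002, 0.1253]], [[-25.9, 31.2, -1.3], [-0.0001, 0.0002, 0.1253]], [[-21.8, 34.2, -1.3], [-0.0001, 0.0002, 0.1253]], [[-17.4, 36.7, -1.3], [-0.0001, 0.0002, 0.1253]], [[-12.6, 38.5, -1.3], [-0.0001, 0.0002, 0.1253]], [[-7.7, 39.8, -1.3], [-0.0001, 0.0002, 0.1253]]]
```

```bash
python3 -m creep '[[[-20,2.5,-1.3],[0,0,0.06],-1],[[-40,7,-1.3],[0,0,0.125],-1],[[-38.6,12.5,-1.3],[0,0,0.125],-1],[[-36.8,17,-1.3],[0,0,0.125],-1],[[-34.3,21.7,-1.3],[0,0,0.125],-1],[[-31.3,25.8,-1.3],[0,0,0.125],-1],[[-27.8,29.6,-1.3],[0,0,0.125],-1],[[-24,32.8,-1.3],[0,0,0.125],-1],[[-19.7,35.5,-1.3],[0,0,0.125],-1],[[-15,37.7,-1.3],[0,0,0.125],-1],[[-10.2,39.2,-1.3],[0,0,0.125],-1],[[-4,20,-1.3],[0,0,0.065],-1],[[0,0,0],[0,0,0],-1],[[0,0,0],[0,0,0],-1]]' 30; python3 - <<'E'
from h import *
show(); 
c=cap('wrist')
cv2.imwrite('pics/w5.png',cv2.resize(c['frame'],(800,600))[:,:,::-1])
E
```

```text
time: 12.65
position: [0.6345, -0.1488, 0.3026]
tool_rot: [-3.14, 0.001, 0.19]
force: [-0.3, -0.3, -0.9]
finger_gap: 0.693
t 12.65 p [ 0.6345 -0.1488  0.3026] rot [-3.14e+00  1.00e-03  1.90e-01] F [-0.3 -0.3 -0.9] M [0.06 0.03 0.02] gap 0.693 q [-0.42  0.36  1.36  0.    1.42 -0.61]
```

View pics/w5.png

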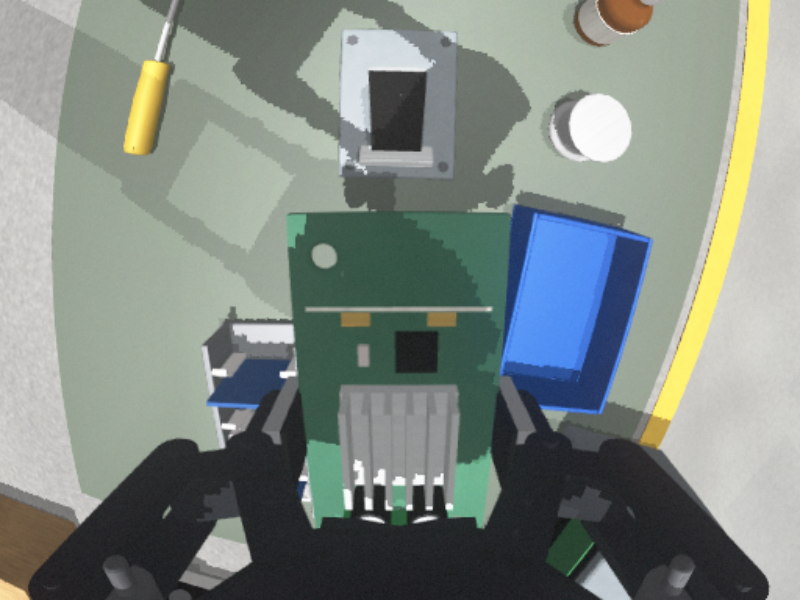

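The wrist view shows the stand's dark face with top corners (369,70) and (426,71), bottom corners (375,152) and (422,152), the ledge at (360–433, 147–166), and the base corners.

```bash
python3 - <<'E'
from h import *
c=dict(np.load('wrist.npz'));p,r=now();X=wpts(c)
for z in(.094,.0965,.099): 
    a,b=wray(c,369,70,z),wray(c,426,71,z);print(z,a.round(4),b.round(4),'w',np.linalg.norm(a-b).round(4),'yaw',np.degrees(np.arctan2(*(b-a)[1::-1])).round(2))
for l in((341,30,457,32),(455,178,340,176),(340,176,341,30),(455,178,457,32)): 
    a,b=wray(c,*l[:2],.006),wray(c,*l[2:],.006);print(a.round(4),b.round(4),np.degrees(np.arctan2(*(b-a)[1::-1])).round(2))
f=c['frame'].astype(int);m=np.zeros(f.shape[:2],bool);m[42:102,230:280]=1
d=m&(f.max(-1)<60);q=X[d];q=q[(q[:,2]>.03)&(q[:,2]<.11)]
for _ in range(4):
    ct=q.mean(0);n=np.linalg.svd(q-ct,full_matrices=False)[2][2];n*=np.sign(n[2]);q=q[abs((q-ct)@n)<.003]
xu=np.cross(n,[0,0,1]);xu/=np.linalg.norm(xu);up=np.cross(xu,n);up*=np.sign(up[2])
print(len(q),'n',n,'tilt',np.degrees(np.arccos(n[2])),'yaw n',np.degrees(np.arctan2(n[1],n[0])),'ct',ct,'s',np.percentile((q-ct)@up,[0,1,99,100]),'w',np.percentile((q-ct)@xu,[0,1,99,100]))
top=ct+up*np.percentile((q-ct)@up,99.5)+xu*np.mean(np.percentile((q-ct)@xu,[1,99]));print('top',top,'rest',top-.005*up+.002*n)
E
```

```text
0.094 [ 0.5932 -0.0199  0.094 ] [ 0.6262 -0.0142  0.094 ] w 0.0335 yaw 9.7
0.0965 [ 0.5934 -0.0203  0.0965] [ 0.6262 -0.0147  0.0965] w 0.0332 yaw 9.7
0.099 [ 0.5937 -0.0208  0.099 ] [ 0.6261 -0.0153  0.099 ] w 0.0329 yaw 9.7
[0.5563 0.027  0.006 ] [0.6456 0.0423 0.006 ] 9.75
[ 0.6666 -0.0749  0.006 ] [ 0.5777 -0.0902  0.006 ] -170.23
[ 0.5777 -0.0902  0.006 ] [0.5563 0.027  0.006 ] 100.34
[ 0.6666 -0.0749  0.006 ] [0.6456 0.0423 0.006 ] 100.13
1003 n [ 0.11756668 -0.69881646  0.70557326] tilt 45.124124335519575 yaw n -80.45016677927399 ct [ 0.61788911 -0.04424769  0.06962973] s [-0.02712131 -0.02637338  0.03734896  0.0378695 ] w [-0.01273515 -0.01232984  0.01899077  0.0200454 ]
top [ 0.61020212 -0.01863069  0.09628226] rest [ 0.61102254 -0.0235073   0.09415022]
```

```bash
cat >> h.py <<'E'
yw=np.radians(9.9);SX=np.array([np.cos(yw),np.sin(yw),0]);U=np.array([-np.sin(yw),np.cos(yw),0]);Zz=np.array([0,0,1.])
N=(Zz-U)/2**.5;UP=(Zz+U)/2**.5;REST=np.array([.611,-.0235,.0942])
RS=R.from_matrix(np.c_[SX,-UP,-N])
def st(n,s,g=np.array([.0003,-.001,.052])): return REST+n*N+s*UP-RS.apply(g)
E
python3 - <<'E'
from h import *
print(st(0,0))
rows([(st(.09,.006),RS,6),(st(.005,.006),RS,3)])
E
```

```text
[ 0.6171478  -0.06047019  0.13026245]
6 rows [[[-0.3, -5.1, 17.4], [0.1308, 0.0012, 0.0027]], [[-0.3, -2.7, 18.0], [0.1308, 0.0012, 0.0027]], [[-0.3, -0.4, 18.2], [0.1308, 0.0012, 0.0027]], [[-0.3, 2.0, 18.0], [0.1308, 0.0012, 0.0027]], [[-0.3, 4.3, 17.6], [0.1308, 0.0012, 0.0027]], [[-0.3, 6.6, 16.9], [0.1308, 0.0012, 0.0027]]]
3 rows [[[0.0, -0.0, 28.3], [-0.0, 0.0, -0.0]], [[0.0, 0.0, 28.3], [-0.0, 0.0, -0.0]], [[0.0, -0.0, 28.3], [-0.0, 0.0, -0.0]]]
```

```bash
python3 -m creep '[[[-0.3,-5.1,17.4],[0.131,0.001,0.003],-1],[[-0.3,-2.7,18],[0.131,0.001,0.003],-1],[[-0.3,-0.4,18.2],[0.131,0.001,0.003],-1],[[-0.3,2,18],[0.131,0.001,0.003],-1],[[-0.3,4.3,17.6],[0.131,0.001,0.003],-1],[[-0.3,6.6,16.9],[0.131,0.001,0.003],-1],[[0,0,0],[0,0,0],-1],[[0,0,0],[0,0,0],-1]]' 30; python3 - <<'E'
from h import *
show(); 
rows([(st(.003,.006),RS,4)])
E
```

```text
time: 13.7
position: [0.6282, -0.1198, 0.1996]
tool_rot: [-2.359, -0.0, 0.171]
force: [0.0, 0.6, -1.0]
finger_gap: 0.689
t 13.7 p [ 0.6282 -0.1198  0.1996] rot [-2.359 -0.     0.171] F [ 0.   0.6 -1. ] M [-0.49 -0.13  0.01] gap 0.689 q [-0.57  0.67  1.28  0.56  1.75 -0.8 ]
4 rows [[[-0.2, 0.0, 22.2], [0.0006, -0.0003, -0.0003]], [[-0.2, 0.1, 22.2], [0.0006, -0.0003, -0.0003]], [[-0.2, 0.1, 22.2], [0.0006, -0.0003, -0.0003]], [[-0.2, 0.1, 22.2], [0.0006, -0.0003, -0.0003]]]
```

```bash
python3 -m creep '[[[-0.2,0,22],[0,0,0],-1],[[-0.2,0,22],[0,0,0],-1],[[-0.2,0,22],[0,0,0],-1],[[-0.2,0,12],[0,0,0],-1],[[0,0,6],[0,0,0],-1],[[0,0,4],[0,0,0],-1],[[0,0,2],[0,0,0],-1],[[0,0,0],[0,0,0],-1],[[0,0,0],[0,0,0],-1]]' 30; python3 - <<'E'
from h import *
show(); p,r=now();print('n,s,w of board est',(r.inv().apply(p-st(0,0))*1000).round(2))
E
```

```text
time: 14.82
position: [0.6163, -0.0582, 0.1352]
tool_rot: [-2.356, 0.001, 0.169]
force: [0.5, -1.1, 0.2]
finger_gap: 0.691
t 14.82 p [ 0.6163 -0.0582  0.1352] rot [-2.356e+00  1.000e-03  1.690e-01] F [ 0.5 -1.1  0.2] M [-0.48 -0.11 -0.02] gap 0.691 q [-0.51  0.68  1.41  0.58  1.61 -0.82]
n,s,w of board est [-0.47 -5.16 -1.79]
```

```bash
python3 -m creep '[[[0,1.5,0],[0,0,0],-1],[[0,1.5,0],[0,0,0],-1],[[0,1,0],[0,0,0],-1],[[0,0.5,0],[0,0,0],-1],[[0,0,0],[0,0,0],-1]]' 30; python3 - <<'E'
from h import *
show(); p,r=now();print((r.inv().apply(p-st(0,0))*1000).round(2))
E
```

```text
time: 15.45
position: [0.6168, -0.0612, 0.1321]
tool_rot: [-2.356, 0.001, 0.169]
force: [0.3, -3.1, 2.7]
finger_gap: 0.688
t 15.45 p [ 0.6168 -0.0612  0.1321] rot [-2.356e+00  1.000e-03  1.690e-01] F [ 0.3 -3.1  2.7] M [-0.17 -0.1   0.02] gap 0.688 q [-0.51  0.69  1.4   0.58  1.61 -0.83]
[-0.45 -0.8  -1.74]
```

```bash
python3 -m creep '[[[0,0.7,-1],[0,0,0],-1],[[0,0.7,0],[0,0,0],-1],[[0,0.6,0],[0,0,0],-1],[[0,0,0],[0,0,0],-1]]' 30; python3 - <<'E'
from h import *
show(); p,r=now();s=manip.sense();print((r.inv().apply(p-st(0,0))*1000).round(2),'F n,up',(s['force']-[0,.6,-1])@N,(s['force']-[0,.6,-1])@UP)
E
```

```text
time: 15.95
position: [0.6166, -0.0629, 0.1305]
tool_rot: [-2.355, 0.002, 0.17]
force: [-0.5, -0.3, -0.4]
finger_gap: 0.688
t 15.95 p [ 0.6166 -0.0629  0.1305] rot [-2.355e+00  2.000e-03  1.700e-01] F [-0.5 -0.3 -0.4] M [-0.55 -0.02  0.04] gap 0.688 q [-0.51  0.69  1.4   0.58  1.61 -0.83]
[-0.91  1.51 -1.82] F n,up 1.0345217514871614 -0.1606998793216812
```

```bash
python3 -m creep '[[[0.5,0.8,0],[0,0,0],-1],[[0,0.8,0],[0,0,0],-1],[[0,0,0],[0,0,0],-1]]' 30; python3 - <<'E'
from h import *
show(); p,r=now();s=manip.sense();print((r.inv().apply(p-st(0,0))*1000).round(2),'F n,up',(s['force']-[0,.6,-1])@N,(s['force']-[0,.6,-1])@UP)
E
```

```text
time: 16.32
position: [0.6175, -0.064, 0.1296]
tool_rot: [-2.355, 0.002, 0.17]
force: [-1.1, 0.8, -0.5]
finger_gap: 0.692
t 16.32 p [ 0.6175 -0.064   0.1296] rot [-2.355e+00  2.000e-03  1.700e-01] F [-1.1  0.8 -0.5] M [-0.47 -0.11  0.01] gap 0.692 q [-0.51  0.7   1.4   0.58  1.61 -0.83]
[-0.28  3.01 -2.03] F n,up 0.06120120670336535 0.5888162922210658
```

```bash
python3 -m creep '[[[0,1,0],[0,0,0],-1],[[0,0.5,0.5],[0,0,0],-1],[[0,0,0],[0,0,0],-1]]' 30; python3 - <<'E'
from h import *
show(); p,r=now();s=manip.sense();print((r.inv().apply(p-st(0,0))*1000).round(2),'F n,up',(s['force']-[0,.6,-1])@N,(s['force']-[0,.6,-1])@UP)
E
```

```text
time: 16.7
position: [0.6176, -0.0641, 0.1291]
tool_rot: [-2.354, 0.001, 0.17]
force: [-2.0, 3.5, 5.5]
finger_gap: 0.689
t 16.7 p [ 0.6176 -0.0641  0.1291] rot [-2.354e+00  1.000e-03  1.700e-01] F [-2.   3.5  5.5] M [0.61 0.38 0.07] gap 0.689 q [-0.51  0.7   1.4   0.58  1.61 -0.83]
[-0.18  3.41 -1.8 ] F n,up 2.280612282533486 6.843116690582867
```

```bash
python3 -m creep '[[[0,-0.5,0],[0,0,0],0.4],[[0,0,0],[0,0,0],0.6],[[0,0,0],[0,0,0],1],[[0,0,0],[0,0,0],1],[[0,0,0],[0,0,0],1],[[0,0,-15],[0,0,0],1],[[0,0,-30],[0,0,0],1],[[0,0,-40],[0,0,0],1],[[0,0,-50],[0,0,0],1],[[0,0,0],[0,0,0],1],[[0,0,0],[0,0,0],1]]' 30; python3 - <<'E'
from h import *
show(); 
c=cap('wrist');d=cap('side')['frame'];e=cap('scene')['frame']
im=np.hstack([cv2.resize(c['frame'],(480,360)),cv2.resize(d[175:255,265:345],(360,360),interpolation=cv2.INTER_CUBIC)])
cv2.imwrite('pics/w6.png',cv2.resize(im,(800,343))[:,:,::-1])
E
```

```text
time: 18.08
position: [0.6337, -0.1587, 0.2239]
tool_rot: [-2.356, 0.002, 0.169]
force: [-0.3, 0.6, -0.6]
finger_gap: 0.998
t 18.07 p [ 0.6337 -0.1587  0.2239] rot [-2.356e+00  2.000e-03  1.690e-01] F [-0.3  0.6 -0.6] M [-0.25 -0.03  0.03] gap 0.998 q [-0.62  0.69  1.19  0.54  1.83 -0.8 ]
```

View pics/w6.png

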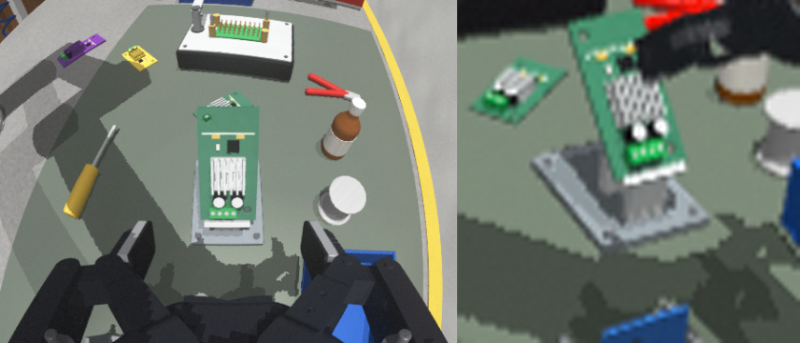

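The wrist and side views show the board leaning squarely on the stand, bare end up, bottom edge on the ledge. Next I'll measure its actual pose and plan the second grasp.

```bash
cat >> h.py <<'E'
R2=R.from_matrix(np.c_[N,-SX,-UP])
E
python3 - <<'E'
from h import *
c=dict(np.load('wrist.npz'));X=wpts(c);hsv=cv2.cvtColor(c['frame'],cv2.COLOR_RGB2HSV)
g=(hsv[...,0]>45)&(hsv[...,0]<95)&(hsv[...,1]>70)
D=(X-REST);n=D@N;s=D@UP;w=D@SX
g&=(abs(n)<.012)&(abs(s)<.09)&(abs(w)<.05)
q=np.c_[w[g],s[g]].astype(np.float32)*1000;print(g.sum(),'n med',np.median(n[g]),cv2.minAreaRect(q),np.percentile(s[g],[.5,99.5]),np.percentile(w[g],[.5,99.5]))
A=np.c_[w[g],s[g],np.ones(g.sum())];print('plane n=',np.linalg.lstsq(A,n[g],rcond=None)[0])
top=(s>.03)&g;print('top w',np.percentile(w[top],[.5,99.5]))
for cn in('side','scene'):
    c=dict(np.load(cn+'.npz'));X=pts(c);hsv=cv2.cvtColor(c['frame'],cv2.COLOR_RGB2HSV);D=X-REST;n=D@N;s=D@UP;w=D@SX
    g=(hsv[...,0]>45)&(hsv[...,0]<95)&(hsv[...,1]>70)&(abs(n)<.012)&(abs(s)<.09)&(abs(w)<.05)
    print(cn,g.sum(),np.median(n[g]),np.percentile(s[g],[1,99]),np.percentile(w[g],[1,99]))
via=(np.array([.61,-.06,.40]),down(np.radians(-80.1)))
rows([(*via,9),(REST+.2*UP,R2,6)])
E
```

```text
5216 n med 0.002048343310235081 ((0.7142486572265625, 0.4842529296875), (119.27339172363281, 59.74105453491211), 89.79739379882812) [-0.05869807  0.05991326] [-0.02877607  0.03023251]
plane n= [ 0.0057046  -0.00247113  0.00212462]
top w [-0.02870593  0.0303109 ]
side 365 0.0030931972794093657 [-0.05728764  0.05847223] [-0.02936168  0.03092325]
scene 391 0.002593171261638681 [-0.05692091  0.05819738] [-0.02585008  0.03270251]
9 rows [[[-0.8, -21.8, -6.0], [-0.0682, 0.0686, 0.1642]], [[-3.8, -20.9, -7.6], [-0.0682, 0.0686, 0.1642]], [[-6.6, -19.5, -9.4], [-0.0682, 0.0686, 0.1642]], [[-8.9, -17.5, -11.2], [-0.0682, 0.0686, 0.1642]], [[-10.8, -15.1, -13.0], [-0.0682, 0.0686, 0.1642]], [[-12.1, -12.2, -14.7], [-0.0682, 0.0686, 0.1642]], [[-12.8, -9.1, -16.3], [-0.0682, 0.0686, 0.1642]], [[-12.8, -5.9, -17.7], [-0.0682, 0.0686, 0.1642]], [[-12.3, -2.6, -18.8], [-0.0682, 0.0686, 0.1642]]]
6 rows [[[-29.5, -1.2, 27.4], [0.0, 0.1309, 0.0]], [[-32.9, -1.2, 23.3], [0.0, 0.1309, 0.0]], [[-35.6, -1.2, 18.8], [0.0, 0.1309, 0.0]], [[-37.8, -1.2, 14.0], [0.0, 0.1309, 0.0]], [[-39.3, -1.2, 9.0], [0.0, 0.1309, 0.0]], [[-40.1, -1.2, 3.8], [0.0, 0.1309, 0.0]]]
```

```bash
python3 - <<'E'
from h import *
rows([([.61,-.06,.40],down(np.radians(-80.1)),10)])
E
```

```text
10 rows [[[-0.7, -19.6, -5.4], [-0.0614, 0.0617, 0.1478]], [[-3.2, -18.9, -6.7], [-0.0614, 0.0617, 0.1478]], [[-5.5, -17.9, -8.1], [-0.0614, 0.0617, 0.1478]], [[-7.4, -16.4, -9.6], [-0.0614, 0.0617, 0.1478]], [[-9.1, -14.5, -11.0], [-0.0614, 0.0617, 0.1478]], [[-10.3, -12.3, -12.5], [-0.0614, 0.0617, 0.1478]], [[-11.2, -9.9, -13.8], [-0.0614, 0.0617, 0.1478]], [[-11.6, -7.4, -15.0], [-0.0614, 0.0617, 0.1478]], [[-11.5, -4.7, -16.1], [-0.0614, 0.0617, 0.1478]], [[-11.0, -2.0, -17.0], [-0.0614, 0.0617, 0.1478]]]
```

```bash
python3 -m creep '[[[-0.7,-19.6,-5.4],[-0.061,0.062,0.148],1],[[-3.2,-18.9,-6.7],[-0.061,0.062,0.148],0.5],[[-5.5,-17.9,-8.1],[-0.061,0.062,0.148],0],[[-7.4,-16.4,-9.6],[-0.061,0.062,0.148],-0.2],[[-9.1,-14.5,-11],[-0.061,0.062,0.148],-0.2],[[-10.3,-12.3,-12.5],[-0.061,0.062,0.148],-0.2],[[-11.2,-9.9,-13.8],[-0.061,0.062,0.148],-0.2],[[-11.6,-7.4,-15],[-0.061,0.062,0.148],-0.2],[[-11.5,-4.7,-16.1],[-0.061,0.062,0.148],-0.2],[[-11,-2,-17],[-0.061,0.062,0.148],-0.2],[[0,0,0],[0,0,0],-0.2]]' 30; python3 - <<'E'
from h import *
show(); rows([(REST+.2*UP,R2,6)])
E
```

```text
time: 19.6
position: [0.6106, -0.059, 0.402]
tool_rot: [-3.134, -0.001, -1.397]
force: [-0.1, -1.2, 0.5]
finger_gap: 0.398
t 19.6 p [ 0.6106 -0.059   0.402 ] rot [-3.134e+00 -1.000e-03 -1.397e+00] F [-0.1 -1.2  0.5] M [0.06 0.01 0.05] gap 0.398 q [-0.29  0.21  1.35  0.    1.58  1.1 ]
6 rows [[[-29.4, -0.9, 27.7], [-0.0012, 0.1307, -0.0003]], [[-32.8, -1.0, 23.6], [-0.0012, 0.1307, -0.0003]], [[-35.6, -1.0, 19.2], [-0.0012, 0.1307, -0.0003]], [[-37.8, -1.0, 14.4], [-0.0012, 0.1307, -0.0003]], [[-39.3, -1.0, 9.3], [-0.0012, 0.1307, -0.0003]], [[-40.2, -1.1, 4.1], [-0.0012, 0.1307, -0.0003]]]
```

```bash
python3 -m creep '[[[-29.4,-0.9,27.7],[-0.001,0.131,0],-0.2],[[-32.8,-1,23.6],[-0.001,0.131,0],-0.2],[[-35.6,-1,19.2],[-0.001,0.131,0],-0.2],[[-37.8,-1,14.4],[-0.001,0.131,0],-0.2],[[-39.3,-1,9.3],[-0.001,0.131,0],-0.2],[[-40.2,-1.1,4.1],[-0.001,0.131,0],-0.2],[[0,0,0],[0,0,0],-0.2],[[0,0,0],[0,0,0],-0.2]]' 30; python3 - <<'E'
from h import *
show(); tg=REST+.0005*UP+.0007*SX
rows([(tg+.125*UP,R2,3),(tg+.109*UP,R2,2)])
E
```

```text
time: 20.6
position: [0.587, 0.1131, 0.2342]
tool_rot: [3.138, -0.786, -1.401]
force: [0.8, -0.6, -0.0]
finger_gap: 0.401
t 20.6 p [0.587  0.1131 0.2342] rot [ 3.138 -0.786 -1.401] F [ 0.8 -0.6 -0. ] M [0.3  0.08 0.02] gap 0.401 q [ 0.26  0.42  1.57 -0.81  1.35  1.93]
3 rows [[[-0.3, -0.4, 23.9], [0.0019, -0.0001, -0.0007]], [[-0.3, -0.4, 23.9], [0.0019, -0.0001, -0.0007]], [[-0.3, -0.3, 23.9], [0.0019, -0.0001, -0.0007]]]
2 rows [[[0.0, -0.0, 8.0], [0.0, 0.0, -0.0]], [[-0.0, 0.0, 8.0], [0.0, 0.0, -0.0]]]
```

```bash
python3 -m creep '[[[-0.3,-0.4,24],[0.002,0,0],-0.2],[[-0.3,-0.4,24],[0.002,0,0],-0.2],[[-0.3,-0.3,24],[0.002,0,0],-0.2],[[0,0,12],[0,0,0],-0.2],[[0,0,4],[0,0,0],-0.2],[[0,0,0],[0,0,0],-0.2],[[0,0,0],[0,0,0],-0.5],[[0,0,0],[0,0,0],-0.7],[[0,0,0],[0,0,0],-0.8]]' 30; python3 - <<'E'
from h import *
show();p,r=now();print((r.inv().apply(p-(REST+.0005*UP+.0007*SX+.109*UP))*1000).round(2))
c=cap('wrist');d=cap('side')['frame']
im=np.hstack([cv2.resize(c['frame'],(480,360)),cv2.resize(d[160:250,265:355],(360,360),interpolation=cv2.INTER_CUBIC)])
cv2.imwrite('pics/w7.png',cv2.resize(im,(800,343))[:,:,::-1])
E
```

```text
time: 21.72
position: [0.5987, 0.0536, 0.1721]
tool_rot: [-3.136, -0.787, -1.404]
force: [0.8, -0.1, 0.7]
finger_gap: 0.104
t 21.73 p [0.5987 0.0536 0.1721] rot [-3.136 -0.787 -1.404] F [ 0.8 -0.1  0.7] M [0.33 0.07 0.02] gap 0.104 q [ 0.16  0.47  1.63 -0.86  1.2   1.97]
[-0.18 -0.43 -0.79]
```

View pics/w7.png

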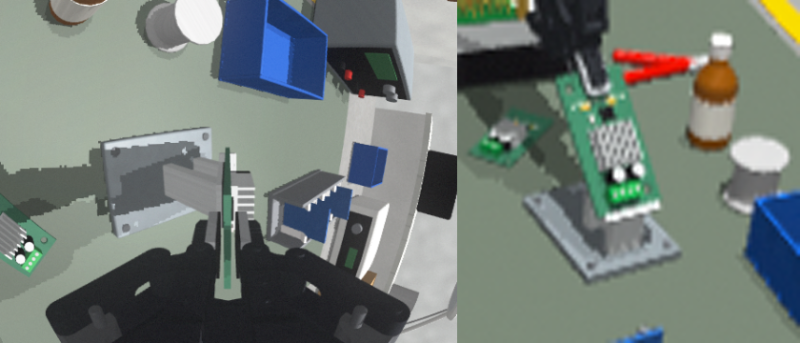

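The wrist view shows the board edge-on and centred between the pads, and the side crop shows the fingertips above the white line on the bare end. Closing, then a gentle lift along the normal.

```bash
python3 -m creep '[[[0,0,0],[0,0,0],-1],[[0,0,0],[0,0,0],-1],[[0,0,0],[0,0,0],-1],[[0,0,0],[0,0,0],-1],[[1,0,-2],[0,0,0],-1],[[2,0,-2],[0,0,0],-1],[[5,0,-3],[0,0,0],-1],[[10,0,-8],[0,0,0],-1],[[20,0,-15],[0,0,0],-1],[[20,0,-20],[0,0,0],-1],[[0,0,0],[0,0,0],-1],[[0,0,0],[0,0,0],-1]]' 60; python3 - <<'E'
from h import *
show();p,r=now()
c=cap('wrist');X=wpts(c);T=r.inv().apply((X-p).reshape(-1,3)).reshape(X.shape)*1000
SLOT=np.array([.5515,-.307]);print()
rows([([.595,-.03,.34],down(np.radians(-80)),6)])
E
```

```text
time: 23.32
position: [0.5988, 0.0478, 0.2474]
tool_rot: [-3.137, -0.786, -1.403]
force: [0.8, -0.7, -2.2]
finger_gap: 0.031
t 23.32 p [0.5988 0.0478 0.2474] rot [-3.137 -0.786 -1.403] F [ 0.8 -0.7 -2.2] M [ 0.57  0.12 -0.01] gap 0.031 q [ 0.15  0.36  1.61 -0.83  1.28  1.85]

6 rows [[[20.0, 2.8, -2.0], [-0.0, -0.1311, -0.0007]], [[19.5, 2.8, -4.6], [-0.0, -0.1311, -0.0007]], [[18.7, 2.8, -7.1], [-0.0, -0.1311, -0.0007]], [[17.7, 2.8, -9.5], [-0.0, -0.1311, -0.0007]], [[16.3, 2.8, -11.7], [-0.0, -0.1311, -0.0007]], [[14.6, 2.8, -13.8], [-0.0, -0.1311, -0.0007]]]
```

```bash
python3 -m creep '[[[20,2.8,-4],[0,-0.131,0],-1],[[19.5,2.8,-7],[0,-0.131,0],-1],[[18.7,2.8,-10],[0,-0.131,0],-1],[[17.7,2.8,-12],[0,-0.131,0],-1],[[16.3,2.8,-14],[0,-0.131,0],-1],[[14.6,2.8,-15],[0,-0.131,0],-1],[[0,0,0],[0,0,0],-1]]' 60; python3 - <<'E'
from h import *
show();rows([([.5497,-.3075,.36],down(np.radians(-79.5)),7)])
E
```

```text
time: 24.25
position: [0.5945, -0.0264, 0.3531]
tool_rot: [-3.137, -0.003, -1.404]
force: [0.6, 0.5, -0.5]
finger_gap: 0.033
t 24.25 p [ 0.5945 -0.0264  0.3531] rot [-3.137e+00 -3.000e-03 -1.404e+00] F [ 0.6  0.5 -0.5] M [ 0.04 -0.07 -0.01] gap 0.033 q [-0.25  0.18  1.48 -0.    1.48  1.16]
7 rows [[[38.5, 13.0, -0.9], [-0.0006, -0.0004, -0.0023]], [[38.5, 13.1, -0.9], [-0.0006, -0.0004, -0.0023]], [[38.5, 13.2, -1.0], [-0.0006, -0.0004, -0.0023]], [[38.4, 13.3, -1.0], [-0.0006, -0.0004, -0.0023]], [[38.4, 13.3, -1.0], [-0.0006, -0.0004, -0.0023]], [[38.4, 13.4, -1.0], [-0.0006, -0.0004, -0.0023]], [[38.3, 13.5, -1.0], [-0.0006, -0.0004, -0.0023]]]
```

```bash
python3 -m creep '[[[19.2,6.5,-1],[0,0,0],-1],[[38.5,13,-1],[0,0,-0.003],-1],[[38.5,13.2,-1],[0,0,-0.003],-1],[[38.5,13.2,-1],[0,0,-0.003],-1],[[38.4,13.3,-1],[0,0,-0.003],-1],[[38.4,13.4,-1],[0,0,-0.003],-1],[[38.4,13.4,-1],[0,0,-0.002],-1],[[19.2,6.7,0],[0,0,-0.002],-1],[[0,0,0],[0,0,0],-1],[[0,0,0],[0,0,0],-1]]' 60; python3 - <<'E'
from h import *
show()
c=cap('wrist');d=cap('side')['frame']
im=np.hstack([cv2.resize(c['frame'][60:384,60:452],(480,397)),cv2.resize(d[150:340,250:400],(313,397),interpolation=cv2.INTER_CUBIC)])
cv2.imwrite('pics/w8.png',im[:,:,::-1])
E
```

```text
time: 25.5
position: [0.551, -0.3039, 0.3595]
tool_rot: [-3.138, -0.0, -1.38]
force: [0.5, 0.9, -2.2]
finger_gap: 0.028
t 25.5 p [ 0.551  -0.3039  0.3595] rot [-3.138 -0.    -1.38 ] F [ 0.5  0.9 -2.2] M [0.01 0.02 0.05] gap 0.028 q [-0.7   0.27  1.36  0.    1.51  0.68]
```

View pics/w8.png

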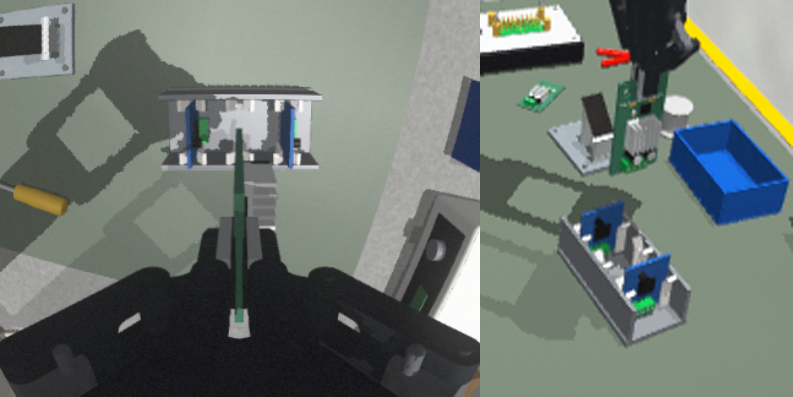

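The wrist view shows the board hanging edge-on above the middle slot, with the spares to its left and right. Now measuring the slot from the spares and walls, and the board's pose in the hand.

```bash
python3 - <<'E'
from h import *
c=dict(np.load('wrist.npz'));p,r=now();X=wpts(c);f=c['frame'].astype(int);hsv=cv2.cvtColor(c['frame'],cv2.COLOR_RGB2HSV);z=X[...,2]
a=np.radians(10.5);dx=np.array([np.cos(a),np.sin(a)]);dy=np.array([-np.sin(a),np.cos(a)]);o=np.array([.5500,-.3075])
A=(X[...,:2]-o)@dx*1000;B=(X[...,:2]-o)@dy*1000
b=(hsv[...,0]>100)&(hsv[...,0]<125)&(hsv[...,1]>120)&(z>.05)&(z<.105)&(abs(A)<60)&(abs(B)<75)
for s in(-1,1):
    m=b&(B*s>20);q=np.c_[A[m],B[m],z[m]*1000];t=q[q[:,2]>np.percentile(q[:,2],80)]
    print('spare',s,len(q),'A',np.percentile(q[:,0],[1,99]),'B',np.percentile(q[:,1],[1,50,99]),'ztop',q[:,2].max(),'top B',t[:,1].mean(),'line',cv2.fitLine(X[m][:,:2].astype(np.float32),2,0,1e-4,1e-4).ravel())
m=(f.min(-1)>110)&(hsv[...,1]<50)&(z>.05)&(z<.075)&(abs(A)<48)&(abs(B)<90)
k,l,s,ce=cv2.connectedComponentsWithStats(m.astype(np.uint8))
for i in range(1,k):
    if s[i,4]>8: print('white',s[i,4],'A',A[l==i].mean().round(1),'B',B[l==i].mean().round(1),B[l==i].min().round(1),B[l==i].max().round(1),'z',z[l==i].mean().round(4))
rim=(z>.05)&(z<.075)&(abs(A)<60)&(abs(B)<95);print('rim A',np.percentile(A[rim],[1,99]),'B',np.percentile(B[rim],[1,99]))
fl=(z<.03)&(z>-.003)&(abs(A)<25)&(abs(B)<40)&(hsv[...,1]<40);print('floor z',np.median(z[fl]),fl.sum())
# held board, tool frame
T=r.inv().apply((X-p).reshape(-1,3)).reshape(X.shape)*1000
g=(hsv[...,0]>45)&(hsv[...,0]<95)&(hsv[...,1]>60)&(abs(T[...,0])<25)&(T[...,2]>40)&(T[...,2]<190)&(abs(T[...,1])<50)
q=T[g];print('board',len(q),np.percentile(q,[1,50,99],axis=0).round(1))
for lo in range(60,180,20):
    w=q[(q[:,2]>lo)&(q[:,2]<lo+20)]
    if len(w)>5: print(lo,len(w),w.mean(0).round(1),np.percentile(w[:,0],[5,95]).round(1),w[:,1].min().round(1))
E
```

```text
spare -1 150 A [-26.71035618  30.97792888] B [-49.17065821 -47.18141514 -45.57367197] ztop 91.61191227788923 top B -47.261613463065224 line [ 0.9806273   0.195883    0.5617332  -0.35333413]
spare 1 222 A [-26.06871359  31.04329821] B [49.61759901 51.19454016 53.75392211] ztop 91.48092905324906 top B 52.07185123974674 line [ 0.98006785  0.1986631   0.5421914  -0.25664312]
white 675 A 35.0 B -25.7 -81.0 29.4 z 0.0605
white 71 A 29.9 B 62.2 56.3 67.4 z 0.0588
white 72 A 29.3 B 42.9 38.3 48.5 z 0.0587
white 428 A -32.1 B 42.8 8.3 87.3 z 0.0606
white 59 A -24.5 B -6.1 -11.2 -0.9 z 0.0575
white 281 A -31.1 B -52.1 -81.4 -32.0 z 0.0603
rim A [-38.76476655  42.26217181] B [-79.06264758  85.03575477]
floor z 0.010104004586025978 1688
board 1019 [[ -1.6 -29.7  49.4]
 [  0.2 -15.7  50.9]
 [  2.1  29.5 150.7]]
60 91 [  0.3 -28.3  69.2] [-1.3  2. ] -29.9
80 54 [  0.2 -28.4  88.6] [-1.4  1.5] -29.6
100 41 [  0.2 -29.2 109.6] [-1.1  1.4] -29.4
120 27 [ 1.000e-01 -2.910e+01  1.286e+02] [-1.2  1.5] -29.4
140 17 [ 1.000e-01 -2.910e+01  1.493e+02] [-0.8  0.9] -29.3
```

```bash
python3 -m creep '[[[0.5,-0.5,20],[0,0,0],-1],[[0,0,35],[0,0,0],-1],[[0,0,35],[0,0,0],-1],[[0,0,20],[0,0,0],-1],[[0,0,8],[0,0,0],-1],[[0,0,6],[0,0,0],-1],[[0,0,6],[0,0,0],-1],[[0,0,0],[0,0,0],-1]]' 60; python3 -c "
from h import *
show()"
```

```text
time: 26.6
position: [0.5519, -0.3059, 0.2301]
tool_rot: [-3.137, -0.001, -1.381]
force: [-0.7, 0.3, -1.2]
finger_gap: 0.031
t 26.6 p [ 0.5519 -0.3059  0.2301] rot [-3.137e+00 -1.000e-03 -1.381e+00] F [-0.7  0.3 -1.2] M [-0.02 -0.03 -0.02] gap 0.031 q [-0.7   0.36  1.51  0.    1.27  0.68]
```

```bash
python3 -m creep '[[[-1.2,0,4],[0,0,0],-1],[[0,0,4],[0,0,0],-1],[[0,0,4],[0,0,0],-1],[[0,0,4],[0,0,0],-1],[[0,0,0],[0,0,0],-1]]' 60; python3 -c "
from h import *
show()"
```

```text
time: 27.22
position: [0.5514, -0.3045, 0.2133]
tool_rot: [-3.138, -0.0, -1.381]
force: [-0.6, 0.8, -1.5]
finger_gap: 0.032
t 27.23 p [ 0.5514 -0.3045  0.2133] rot [-3.138 -0.    -1.381] F [-0.6  0.8 -1.5] M [ 0.02 -0.03 -0.03] gap 0.032 q [-0.7   0.37  1.52  0.    1.24  0.68]
```

```bash
python3 -m creep '[[[0,0,4],[0,0,0],-1],[[0,0,4],[0,0,0],-1],[[0,0,4],[0,0,0],-1],[[0,0,4],[0,0,0],-1],[[0,0,4],[0,0,0],-1],[[0,0,0],[0,0,0],-1]]' 60; python3 -c "
from h import *
show()"
```

```text
time: 27.98
position: [0.5515, -0.3045, 0.1934]
tool_rot: [-3.138, -0.0, -1.381]
force: [0.2, 0.0, -1.5]
finger_gap: 0.034
t 27.98 p [ 0.5515 -0.3045  0.1934] rot [-3.138 -0.    -1.381] F [ 0.2  0.  -1.5] M [-0.06  0.04  0.06] gap 0.034 q [-0.7   0.4   1.53  0.    1.21  0.68]
```

Free so far. The floor is about 12 mm below.

```bash
python3 -m creep '[[[0,0,3],[0,0,0],-1],[[0,0,3],[0,0,0],-1],[[0,0,3],[0,0,0],-1],[[0,0,1],[0,0,0],-1],[[0,0,1],[0,0,0],-1],[[0,0,0],[0,0,0],-1]]' 60; python3 -c "
from h import *
show()"
```

```text
time: 28.72
position: [0.5518, -0.3046, 0.1829]
tool_rot: [-3.138, -0.001, -1.381]
force: [-0.6, -0.1, -1.1]
finger_gap: 0.032
t 28.73 p [ 0.5518 -0.3046  0.1829] rot [-3.138e+00 -1.000e-03 -1.381e+00] F [-0.6 -0.1 -1.1] M [-0.04 -0.01  0.04] gap 0.032 q [-0.7   0.41  1.54  0.    1.19  0.68]
```

```bash
python3 -m creep '[[[0,0,1],[0,0,0],-1],[[0,0,1],[0,0,0],-1],[[0,0,1],[0,0,0],-1],[[0,0,0],[0,0,0],-1]]' 60; python3 -c "
from h import *
show()"
```

```text
time: 29.22
position: [0.5519, -0.3048, 0.1804]
tool_rot: [-3.137, -0.002, -1.381]
force: [-1.7, 0.4, 1.3]
finger_gap: 0.027
t 29.23 p [ 0.5519 -0.3048  0.1804] rot [-3.137e+00 -2.000e-03 -1.381e+00] F [-1.7  0.4  1.3] M [ 0.1   0.17 -0.  ] gap 0.027 q [-0.7   0.41  1.54  0.    1.18  0.68]
```

Contact is starting at the expected height. One more press to confirm it's seated.

```bash
python3 -m creep '[[[0,0,1],[0,0,0],-1],[[0,0,1],[0,0,0],-1],[[0,0,0],[0,0,0],-1]]' 60; python3 -c "
from h import *
show()"
```

```text
time: 29.6
position: [0.5522, -0.3053, 0.1804]
tool_rot: [-3.137, -0.003, -1.381]
force: [-4.0, 1.6, 11.2]
finger_gap: 0.033
t 29.6 p [ 0.5522 -0.3053  0.1804] rot [-3.137e+00 -3.000e-03 -1.381e+00] F [-4.   1.6 11.2] M [0.44 0.88 0.05] gap 0.033 q [-0.7   0.41  1.54  0.    1.18  0.68]
```

```bash
python3 -m creep '[[[0,0,-1.5],[0,0,0],-1],[[0,0,0],[0,0,0],-0.8],[[0,0,0],[0,0,0],-0.5],[[0,0,0],[0,0,0],-0.3],[[0,0,0],[0,0,0],-0.3],[[0,0,-10],[0,0,0],-0.3],[[0,0,-25],[0,0,0],-0.3],[[0,0,-40],[0,0,0],-0.3],[[0,0,-50],[0,0,0],-0.3],[[0,0,-40],[0,0,0],-0.3],[[0,0,0],[0,0,0],-0.3],[[0,0,0],[0,0,0],-0.3]]' 60; python3 - <<'E'
from h import *
show();p,r=now()
c=cap('wrist');d=cap('side');e=cap('scene')
a=np.radians(10.9);dx=np.array([np.cos(a),np.sin(a)]);dy=np.array([-np.sin(a),np.cos(a)]);o=np.array([.5516,-.3045])
for n,X,f in(('wrist',wpts(c),c['frame']),('side',pts(d),d['frame']),('scene',pts(e),e['frame'])):
    hsv=cv2.cvtColor(f,cv2.COLOR_RGB2HSV);A=(X[...,:2]-o)@dx*1000;B=(X[...,:2]-o)@dy*1000;z=X[...,2]*1000
    g=(hsv[...,0]>45)&(hsv[...,0]<95)&(hsv[...,1]>70)&(abs(A)<45)&(abs(B)<25)&(z>70)&(z<160)
    q=np.c_[A[g],B[g],z[g]];print(n,len(q),np.percentile(q,[1,50,99],axis=0).round(1).tolist(), np.polyfit(q[:,2],q[:,1],1) if len(q)>20 else '')
im=np.hstack([cv2.resize(c['frame'][60:384,60:452],(400,331)),cv2.resize(d['frame'][100:300,240:480],(397,331),interpolation=cv2.INTER_CUBIC)])
cv2.imwrite('pics/w9.png',im[:,:,::-1])
E
```

```text
time: 31.1
position: [0.5509, -0.3044, 0.3441]
tool_rot: [-3.138, -0.001, -1.381]
force: [-0.2, -0.2, 1.1]
finger_gap: 0.351
t 31.1 p [ 0.5509 -0.3044  0.3441] rot [-3.138e+00 -1.000e-03 -1.381e+00] F [-0.2 -0.2  1.1] M [0.02 0.06 0.03] gap 0.351 q [-0.7   0.27  1.38  0.    1.48  0.68]
wrist 216 [[-28.9, -5.1, 87.5], [0.6, -3.1, 130.0], [30.4, -1.1, 131.6]] [-0.0522455   3.66101582]
side 294 [[-29.8, -8.7, 72.8], [-3.1, -6.5, 110.9], [30.8, -2.8, 132.4]] [-0.0084898  -5.45719779]
scene 17 [[-25.9, -5.1, 75.4], [-1.7, -3.5, 123.4], [17.9, -2.3, 132.3]]
```

View pics/w9.png

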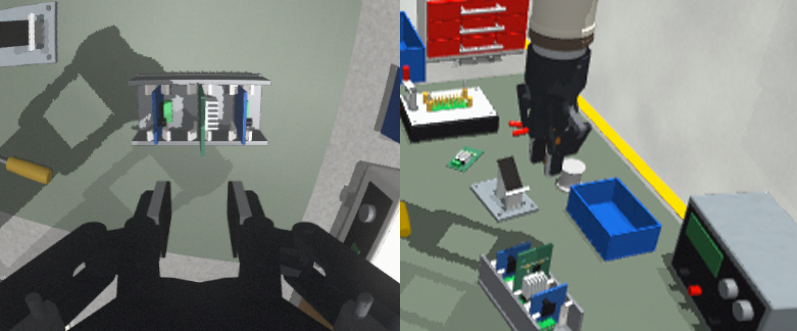

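The board stands in the middle slot with its top edge at z ≈ 0.131 m (floor 0.011 + 120 mm), and both spares are in place. The hold-down is still clear and the gripper is free, so I'm handing in.

```bash
python3 -c "
from cell import manip
print(manip.close_job())"
```

```text
the job is handed in; nothing more can be done
None
```

The board is standing upright in the middle rack slot, bare end up. I handed the job in after about 31 s of the 58 s allowed.

- **Hold-down:** I swung it by its knob to about 1.7 rad and left it there. I didn't measure its angle again at the end, but the last picture still shows the knob swung aside.
- **Lift:** early on, the pins pushed sideways with about 5 N. I moved the gripper 1.5 mm to take that off before lifting further, and the board then came up level and free.
- **Stand:** I leaned the board on the slope and felt it meet the ledge (about 7 N). After letting go, the camera put it within 1 mm of where it should rest. To reach the ledge I had to go about 3 mm lower than I'd estimated.
- **Rack:** the board slid in freely and stopped firmly on the floor at 11 N. All three cameras put its top edge at 131–132 mm, which matches 120 mm above the slot floor.

**Disagreements:** the bench cameras and the wrist camera differed by about 2 mm in x. I mostly went by the wrist camera. The wrist view fits a slight lean in the slot, while the side view shows the board close to vertical.

**Other things on the bench:** both blue boards were still in their slots. I saw nothing else moved in the last pictures, but I didn't measure every item.

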